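Load filter canisters for the leak test

TASK

Pull the blue-fronted drawer open by its handle and stand every filter canister that is in it upright in the yellow tray, side by side on the tray's floor. Then slide the loaded tray into the leak tester's bay until it is fully home against the stop, and only then press the green start button. At the end the drawer must be fully shut again, and the other things on the bench left where they are.

Things in the scene. Friction and masses are not known exactly. Their poses are not given: they have to be found in the camera images.
- cabinet: Fixed grey one-drawer bench cabinet, 300 deep (x) x 240 wide (y) x 114 mm high, left or right. Origin: centre of its underside; its -x points out of the drawer front, towards the robot. Drawer: inside 198 wide (y), 255 mm long, 34 mm deep; floor 22 mm, low side walls' tops 56 mm and front panel's top 101 mm above the bench; shut, its inner front wall lies at cabinet x = -0.129. A jar is fixed on its rear top.
- cabinet_drawer0 (a joint): How far the drawer is pulled out, m: 0 shut, 0.213 fully out (end stop). It slides along the cabinet's -x with light friction and stays where it is left; it may begin up to 0.01 open. Fully out, the first 213 mm behind its front panel are clear of the cabinet's top.
- cabinet_drawer0_handle (a point): Middle of the drawer's steel bar handle: round bar 120 mm long, about 10 mm thick, along cabinet y, 35 mm clear of the drawer front (centre to front), about 76 mm above the bench. Moves with the drawer.
- canister1: Filter canister (may be absent): white round body with grey band, 62 mm across and 36 mm high, and on it a red plug cap 36 mm across and 30 mm high, 66 mm high overall, about 80 g. Origin: centre of its underside; z runs up through the cap. Stands in the drawer at the start. Grip by the cap.
- canister2: Filter canister (may be absent): white round body with grey band, 62 mm across and 36 mm high, and on it a red plug cap 36 mm across and 30 mm high, 66 mm high overall, about 80 g. Origin: centre of its underside; z runs up through the cap. Stands in the drawer at the start. Grip by the cap.
- canister3: Filter canister (may be absent): white round body with grey band, 62 mm across and 36 mm high, and on it a red plug cap 36 mm across and 30 mm high, 66 mm high overall, about 80 g. Origin: centre of its underside; z runs up through the cap. Stands in the drawer at the start. Grip by the cap.
- canister4: Filter canister (may be absent): white round body with grey band, 62 mm across and 36 mm high, and on it a red plug cap 36 mm across and 30 mm high, 66 mm high overall, about 80 g. Origin: centre of its underside; z runs up through the cap. Stands in the drawer at the start. Grip by the cap.
- tray: Loose yellow tray, 180 x 180 mm outside, 168 x 168 mm inside, walls 6 mm thick and 28 mm high, floor 6 mm thick, about 0.25 kg; lies on the bench before the tester's bay and slides on the bench. Origin: centre of its underside. Its +x end goes into the bay first; the handle is at the -x end. It holds four canisters in two rows of two.
- tray_handle (a point): Middle of the tray's steel bar handle: 10 mm round bar, 100 mm long along tray y, at tray x = -0.130 and 45 mm above the bench (40 mm out from the tray's end).
- tester: Fixed leak tester, 260 long x 244 mm wide. Origin: centre of its underside on the bench; +x points into the bay. The deck over the bay is 112 mm high; behind x = 0.025 the housing is 205 mm high. Two flared blue guides, 30 mm high, reach from the mouth out to x = -0.152.
- bay_mouth (a point): Middle of the bay's mouth on the bench, at tester x = -0.130, y = 0. The bay has no floor (the tray slides on the bench), is 192 mm wide and 90 mm high, and ends at a stop 155 mm inside. Tray fully home: its origin at tester x = -0.065, y = 0, x axes parallel, 25 mm of it standing out of the mouth.
- start_top (a point): Top centre of the round green start button (32 mm across) on the deck over the bay; it is pressed straight down.
- start (a joint): Travel of the start button, m: 0 released, 0.006 fully down (about 5 N); springs back. It counts as pressed beyond 0.004.
- tape_roll: Bystander, leave alone: orange tape roll lying flat, 72 mm across, 30 mm high, usually between cabinet and tester. Origin: underside.
- screwdriver: Bystander, leave alone: screwdriver with red handle, 180 mm long, lying on the bench in front of the robot. Origin: underside.
- tote: Bystander, leave alone: grey open plastic tote 160 x 120 x 90 mm, far out on one side. Origin: underside.
- carton: Bystander, leave alone: closed cardboard carton 170 x 130 x 100 mm, far out on one side. Origin: underside.
- cleaner: Bystander, leave alone: white bottle with blue cap, 60 mm across, 150 mm high, outer left. Origin: underside.
- brush: Bystander, leave alone: hand brush lying flat at the outer left. Origin: underside.

How it is judged:
By the outcome, as a careful person would: the job done as asked, in the order asked, and still so for the second after the job is handed in, with the robot touching nothing.
Of canister1, canister2, canister3, canister4 only 2 to 4 are there at a start; the rules pass over those that are not, and their reading is None.
At some moment in a run one of canister1, canister2, canister3, canister4, tray may be knocked a few centimetres aside while the robot is not near it.
It also fails if it takes over 210 s, if anything falls off the work surface, if the arm or the gripper's body presses on something with over 40 N, if the wrist force passes 120 N, or if a joint passes its speed limit or range.

ROBOT

A 7-joint arm with a two-finger parallel gripper is mounted at the origin on the work surface. World frame = base frame: x ahead of the robot, y to its left, z up, the work surface at z = 0. Lengths are in m, angles in rad, forces in N, time in s.
With the tool pointing down it reaches from about 0.35 to 0.9 m from the base axis. Payload 19.9 kg.
Tool frame: the origin (TCP) lies at the very end of the fingers, on their centre line; the grasp point (between the pads) lies 19 mm behind it (robot.grip_depth is the distance from the TCP to the grasp point, in m); z points along the fingers, y is the direction in which the jaws open and shut (so a half turn about z gives the same grasp; the last joint's range is limited). The gripper opens to 94 mm and grips with 3 to 60 N. Pads are 16 mm wide; open, the fingers measure 119 mm over their backs; the gripper's body (75 mm by 177 mm) begins 78 mm behind the grasp point.
Start: joints at [1.232, 0.417, -0.01, 1.614, 0.005, 1.111, -0.053], TCP at [0.183, -0.598, 0.205] pointing down, gripper open.
Joint ranges: [-2.81, 2.81], [-0.39, 2.02], [-1.27, 1.25], [0.06, 2.57], [-1.19, 4.33], [0.19, 2], [-2.82, 2.82]. Speed limits (rad/s): [1.89, 1.89, 2.39, 2.39, 3.01, 3.01, 3.01].

INTERFACE

Orientations are given as a unit quaternion [w, x, y, z].
In Python, from plant import get_state, imaging, close_job, robot gives the robot as it stands.
- The arm moves only by the shell command python3 -m crank 'ROWS' [FORCE]. ROWS is JSON, a list of rows, each an object with "slide": the shift along the tool's x, y, z in units of 0.04 m (1.0 is 0.04 m), a list of three; "dr": the turn, a rotation vector about the tool's x, y, z in units of 0.12 rad (1.0 is 0.12 rad), a list of three; "gripper": the closure, from 0 (fully open) to 1 (shut). A call has 1 to 10 rows; each row shifts and turns the pose as measured when the row begins, along the tool's axes as they then stand; what a row does not reach is not made up. A row lasts 1/12 s, in which the tool goes at most 41.7 mm and 7.16 degrees, less where a joint would pass 70% of its speed; a pose out of reach is approached as far as the arm can. A call with a number of a shift or a turn outside -1 to 1 is refused whole. A call with a gripper value outside its range is refused whole. The fingers move at their own pace and stop on an object; FORCE is the grip in N (left out, the last holds). Time passes only in rows, so rows that do not move let the fingers close. It gives the time, the measured TCP pose, the force and the opening at its end, in the units of the state.
- get_state(): the state, without advancing time (a new reading comes with each control period).
- imaging.grab_frame(name): name is "side" or "top"; returns a dict with "image" (480x640x3 uint8, red, green, blue), "z_map" (480x640 float32, m along the optical axis (not along the pixel's ray), 0 where there is no reading), "intrinsics" (3x3 intrinsics, pixels), "k1" (the pictures are not rectified: a ray, as slopes to the right and down, at radius r is drawn at 1 + k1 r^2 times it, then the intrinsics apply), "R" (3x3) and "t" (3): a world point X has camera coordinates R X + t. Camera axes: x right, y down, z forward; pixel columns grow to the right and rows downward; lengths in m; the calibration is good to about 2 mm. A picture is of the moment at which its call begins.
- close_job(): hands the job in, once; it reports no verdict.
Trained networks look in the newest picture that a camera, given by its name, has taken for a name from the list of things; names that differ only in an ending like _2 or _b are one class to them, and where a whole thing is asked for, a point or a joint stands for the part that bears it (a point fixed in the world has none). Each returns a list of dicts, best first, with "confidence" (0 to 1); they miss things now and then, are a little off and sometimes report something else, mostly with a low value. They report only what shows in the picture. A call takes as long as a camera call.
- imaging.spot_in(label, camera): "rect" ([left, top, right, bottom] as shares, 0 to 1, of the picture: columns of its width, rows of its height, round what is visible of it).
The state is a dict: "t": time; "joint_pos": joint angles; "qvel": joint speeds; "joint_torque": joint torques, N m; "tcp_pos": TCP position; "tool_rot": TCP orientation; "ft_force": force on the tool from outside, world axes, zero at the start; "wrist_torque": the same for the moment, N m; "gripper_width": finger opening in m.
Only numpy, scipy, OpenCV 4.12 (cv2) and the standard library are available. Lean on these libraries where they do the work, as an engineer would, in place of code of your own. Each camera call takes 0.05 s, during which the arm holds its last target. There are 200 camera calls.

## Working session

There is one attempt and no reset: what is moved stays moved. The work goes in short steps, Python scripts to look and compute and a shell command to move; the robot and the scene stay as the last step left them, time stands still between calls to the robot, and variables do not carry over. Pictures are saved under pics/ and viewed, about 12 in all and at most 16, crops included, and the job is handed in when it is done.

```bash
ls; mkdir -p pics; cat > h.py <<'E'
import numpy as np, cv2
from plant import get_state, imaging, close_job, robot
from scipy.spatial.transform import Rotation as Rn
def cloud(f):
    K=f["intrinsics"];k1=f["k1"];z=f["z_map"]
    v,u=np.mgrid[0:480,0:640]
    xd=(u-K[0,2])/K[0,0]; yd=(v-K[1,2])/K[1,1]
    x,y=xd.copy(),yd.copy()
    for _ in range(8):
        s=1+k1*(x*x+y*y); x=xd/s;y=yd/s
    P=np.stack([x*z,y*z,z],-1)
    W=(P-f["t"])@f["R"]
    W[z==0]=np.nan
    return W
def grab(n,save=None):
    f=imaging.grab_frame(n)
    if save: cv2.imwrite("pics/"+save,f["image"][:,:,::-1])
    return f,cloud(f)
def pose():
    s=get_state();w,x,y,z=s["tool_rot"]
    return np.array(s["tcp_pos"]),Rn.from_quat([x,y,z,w]).as_matrix()
def to(p,yaw=None):
    """slide units to a world target and dr units for tool pointing down with jaw(y) axis at world angle yaw"""
    t,R=pose(); print("tcp",t.round(4),"yaw_y",np.degrees(np.arctan2(R[1,1],R[0,1])).round(2),"slide",(R.T@(np.array(p)-t)/.04).round(2))
    if yaw is not None:
        y=np.array([np.cos(yaw),np.sin(yaw),0]); 
        if y@R[:,1]<0:y=-y
        z=np.array([0,0,-1]);G=np.stack([np.cross(y,z),y,z],1)
        print("dr",(Rn.from_matrix(R.T@G).as_rotvec()/.12).round(2))
E
python3 - <<'E'
from h import *
s=get_state();print(s)
for n in("top","side"):
    f,W=grab(n,n+"0.png");print(n,f["R"].round(3).tolist(),f["t"].round(3))
    np.save(n+"W.npy",W);np.save(n+"I.npy",f["image"])
    for l in("cabinet_drawer0_handle","tray","tray_handle","tester","start_top","canister1","tape_roll"):
        print(l,[(np.round(np.array(d["rect"])*[640,480,640,480]).astype(int).tolist(),round(d["confidence"],2)) for d in imaging.spot_in(l,n)])
E
```

```text
pics
{'t': 0.0, 'joint_pos': array([ 1.23246861,  0.4179822 , -0.01033211,  1.61413496,  0.00466992,
        1.11068939, -0.0529996 ]), 'qvel': array([-0.00047022, -0.00062778, -0.00029964, -0.00067136,  0.00043176,
       -0.00028984,  0.00131799]), 'joint_torque': array([-1.87540431e-04, -8.51254964e+01,  6.38504382e-01, -4.25997233e+01,
       -4.88280051e-02,  1.87176804e-02,  2.06107015e-04]), 'tcp_pos': array([ 0.18271458, -0.59732233,  0.20483649]), 'tool_rot': array([-5.84047343e-04,  9.89005083e-01,  1.47880329e-01, -1.13073570e-04]), 'ft_force': array([0.92603181, 0.5942725 , 0.15669333]), 'wrist_torque': array([-0.0287436 ,  0.00077391,  0.05439173]), 'gripper_width': 0.09360396770262244}
top [[0.011, -1.0, 0.009], [-0.997, -0.012, -0.077], [0.077, -0.008, -0.997]] [-0.019  0.552  1.243]
cabinet_drawer0_handle [([174, 206, 266, 232], 0.74)]
tray [([337, 229, 410, 313], 0.96), ([292, 213, 321, 243], 0.25)]
tray_handle [([341, 228, 411, 312], 0.86)]
tester []
start_top [([386, 180, 398, 196], 0.48)]
canister1 []
tape_roll [([292, 213, 320, 241], 0.66)]
side [[-0.732, -0.681, 0.002], [-0.46, 0.492, -0.739], [0.502, -0.542, -0.674]] [0.419 0.33  1.014]
cabinet_drawer0_handle [([194, 252, 281, 329], 0.86)]
tray [([339, 209, 441, 276], 0.89)]
tray_handle [([337, 210, 443, 277], 0.65)]
tester [([257, 112, 383, 231], 0.57)]
start_top [([339, 172, 347, 177], 0.44)]
canister1 [([199, 287, 217, 298], 0.49)]
tape_roll [([303, 245, 325, 271], 0.62)]
```

View pics/top0.png

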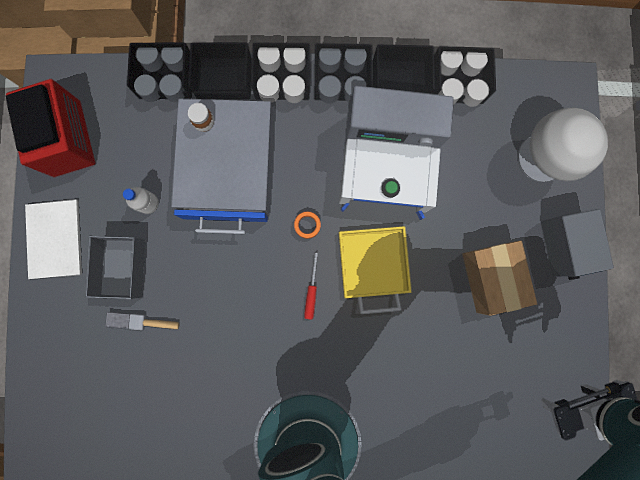

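View pics/side0.png

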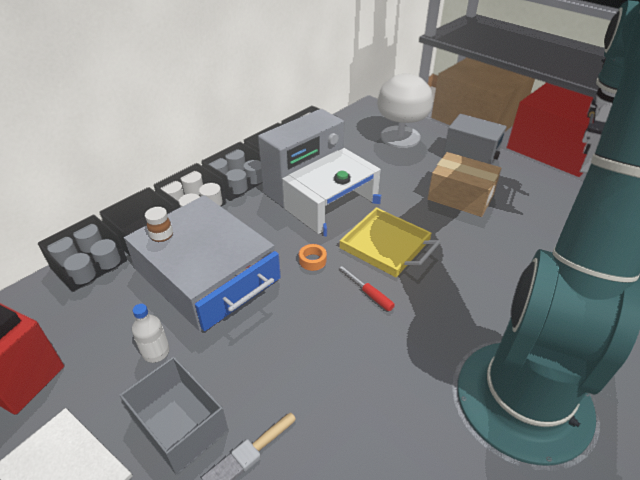

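The top view shows the cabinet front at about (220,213) with its handle at (220,232). The tray is at (375,262) with its handle at (380,308), and the tester's button is at (390,188). The tape is at (307,225), and the screwdriver sits between cabinet and tray, at about (312,285).

```bash
cat >> h.py <<'E'
def rect(P):
    (c,sz,a)=cv2.minAreaRect(P.astype(np.float32)); return np.round(c,4),np.round(sz,4),round(a,2)
def hsv(I): return cv2.cvtColor(I,cv2.COLOR_RGB2HSV)
def sel(W,I,box,zlo,zhi,m=None):
    l,t,r,b=box; k=np.zeros((480,640),bool);k[t:b,l:r]=1
    k&=(W[...,2]>zlo)&(W[...,2]<zhi)
    if m is not None:k&=m
    return W[k]
E
python3 - <<'E'
from h import *
W=np.load("topW.npy");I=np.load("topI.npy");H=hsv(I).astype(int)
h,s,v=H[...,0],H[...,1],H[...,2]
def sh(n,P): print(n,len(P),rect(P[:,:2]),"z",np.percentile(P[:,2],[5,50,95]).round(4))
sh("cabtop",sel(W,I,(165,95,280,212),.10,.125,s<60))
blue=(h>105)&(h<128)&(s>150)
sh("front",sel(W,I,(165,200,280,225),.08,.125,blue))
P=sel(W,I,(165,222,280,240),.055,.1);sh("handle",P)
yel=(h>20)&(h<35)&(s>120)
sh("trayall",sel(W,I,(330,220,420,305),-.01,.05,yel))
sh("trayrim",sel(W,I,(330,220,420,305),.02,.04,yel))
sh("trayhandle",sel(W,I,(340,290,415,320),.03,.06,~yel))
sh("deck",sel(W,I,(335,130,445,215),.1,.125))
gr=(h>40)&(h<85)&(s>100)
sh("btn",sel(W,I,(375,170,405,205),.1,.16,gr))
Ws=np.load("sideW.npy");Is=np.load("sideI.npy");H=hsv(Is).astype(int)
h,s,v=H[...,0],H[...,1],H[...,2]
sh("Sfront",sel(Ws,Is,(190,240,290,335),.0,.125,(h>105)&(h<128)&(s>150)))
sh("Shandle",sel(Ws,Is,(200,240,290,335),.06,.1,(s<60)&(v>130)))
sh("Stray",sel(Ws,Is,(330,200,445,280),-.01,.05,(h>20)&(h<35)&(s>120)))
sh("Sbtn",sel(Ws,Is,(330,165,355,185),.1,.16,(h>40)&(h<85)&(s>100)))
sh("Sdeck",sel(Ws,Is,(260,140,385,230),.108,.116))
sh("Sth",sel(Ws,Is,(405,225,445,275),.03,.06,(s<90)))
E
```

```text
cabtop 9659 (array([0.7702, 0.23  ]), array([0.2428, 0.2883]), 88.78) z [0.1102 0.1142 0.1179]
front 590 (array([0.6147, 0.2317]), array([0.2305, 0.0153]), 88.78) z [0.0863 0.1012 0.1056]
handle 254 (array([0.5812, 0.2334]), array([0.0295, 0.1303]), 0.34) z [0.0761 0.0801 0.0845]
trayall 4428 (array([ 0.5006, -0.1804]), array([0.1835, 0.186 ]), 5.44) z [0.0021 0.0068 0.0287]
trayrim 637 (array([ 0.4987, -0.1777]), array([0.18  , 0.1792]), 5.36) z [0.0222 0.0277 0.0321]
trayhandle 238 (array([ 0.3849, -0.1909]), array([0.0452, 0.1206]), 7.26) z [0.0326 0.0471 0.0527]
deck 5683 (array([ 0.7335, -0.2075]), array([0.2482, 0.1772]), 83.86) z [0.108  0.1122 0.1168]
btn 112 (array([ 0.6826, -0.2029]), array([0.0286, 0.0292]), 51.49) z [0.1308 0.1341 0.1385]
Sfront 2061 (array([0.6125, 0.2357]), array([0.2328, 0.0192]), 88.63) z [0.0279 0.0774 0.1022]
Shandle 320 (array([0.5952, 0.2132]), array([0.1791, 0.0885]), 78.18) z [0.0744 0.0791 0.0821]
Stray 3500 (array([ 0.5048, -0.1753]), array([0.2005, 0.1856]), 5.17) z [0.0024 0.0068 0.0278]
Sbtn 51 (array([ 0.6805, -0.1998]), array([0.0289, 0.021 ]), 7.37) z [0.1295 0.133  0.1365]
Sdeck 2632 (array([ 0.7703, -0.2114]), array([0.2467, 0.2579]), 84.53) z [0.1088 0.1115 0.1144]
Sth 194 (array([ 0.3823, -0.1855]), array([0.0423, 0.1092]), 4.92) z [0.0332 0.0468 0.0508]
```

```bash
python3 -c "
from h import *
to([.5915,.233,.2],np.radians(88.8))
t,R=pose();print(R.round(2))"
python3 -m crank '[{"slide":[0,0,-0.5],"dr":[0,0,1],"gripper":1},{"slide":[0,0,-0.5],"dr":[0,0,1],"gripper":1},{"slide":[0,0,-0.5],"dr":[0,0,0.6],"gripper":1},{"slide":[0,0,0],"dr":[0,0,0],"gripper":1}]' 20
python3 -c "
from h import *
to([.5915,.233,.2],np.radians(88.8))"
```

```text
tcp [ 0.1828 -0.5977  0.2054] yaw_y -72.99 slide [ 15.84 -16.87   0.14]
dr [-0.    0.    2.65]
[[ 0.96  0.29 -0.  ]
 [ 0.29 -0.96  0.  ]
 [-0.   -0.   -1.  ]]
t: 1.13
tcp_pos: [0.1823, -0.597, 0.2665]
tool_rot: [-0.001, 1.0, -0.015, -0.0]
ft_force: [-0.5, -0.1, 0.4]
gripper_width: 0.0708
tcp [ 0.1823 -0.597   0.2665] yaw_y -91.69 slide [  9.61 -21.04   1.72]
dr [-0.02  0.01 -0.07]
```

```bash
R='x'
python3 -m crank '[{"slide":[0.41,-0.91,0],"dr":[0,0,0],"gripper":1},{"slide":[0.41,-0.91,0],"dr":[0,0,0],"gripper":1},{"slide":[0.41,-0.91,0],"dr":[0,0,0],"gripper":1},{"slide":[0.41,-0.91,0],"dr":[0,0,0],"gripper":1},{"slide":[0.41,-0.91,0],"dr":[0,0,0],"gripper":1},{"slide":[0.41,-0.91,0],"dr":[0,0,0],"gripper":1},{"slide":[0.41,-0.91,0],"dr":[0,0,0],"gripper":1},{"slide":[0.41,-0.91,0],"dr":[0,0,0],"gripper":1},{"slide":[0.41,-0.91,0],"dr":[0,0,0],"gripper":1},{"slide":[0.41,-0.91,0],"dr":[0,0,0],"gripper":1}]'
python3 -m crank '[{"slide":[0.41,-0.91,0],"dr":[0,0,0],"gripper":1},{"slide":[0.41,-0.91,0],"dr":[0,0,0],"gripper":1},{"slide":[0.41,-0.91,0],"dr":[0,0,0],"gripper":1},{"slide":[0.41,-0.91,0],"dr":[0,0,0],"gripper":1},{"slide":[0.41,-0.91,0],"dr":[0,0,0],"gripper":1},{"slide":[0.41,-0.91,0],"dr":[0,0,0],"gripper":1},{"slide":[0.41,-0.91,0],"dr":[0,0,0],"gripper":1},{"slide":[0.41,-0.91,0],"dr":[0,0,0],"gripper":1},{"slide":[0.41,-0.91,0],"dr":[0,0,0],"gripper":1},{"slide":[0.41,-0.91,0],"dr":[0,0,0],"gripper":1}]'
python3 -c "
from h import *
to([.5915,.233,.2],np.radians(88.8))"
```

```text
t: 1.97
tcp_pos: [0.357, -0.2287, 0.2639]
tool_rot: [0.001, 1.0, -0.016, -0.001]
ft_force: [1.3, -0.8, 0.6]
gripper_width: 0.0041
t: 2.8
tcp_pos: [0.5341, 0.1485, 0.2629]
tool_rot: [0.002, 1.0, -0.012, 0.002]
ft_force: [0.7, -0.8, 0.2]
gripper_width: 0.0004
tcp [0.5341 0.1485 0.2629] yaw_y -91.41 slide [ 1.38 -2.15  1.57]
dr [ 0.04 -0.03 -0.03]
```

```bash
python3 -m crank '[{"slide":[0.6,-0.8,0],"dr":[0,0,0],"gripper":1},{"slide":[0.6,-0.8,0],"dr":[0,0,0],"gripper":1},{"slide":[0.15,-0.5,0.5],"dr":[0,0,0],"gripper":1},{"slide":[0,0,0.5],"dr":[0,0,0],"gripper":1},{"slide":[0,0,0.5],"dr":[0,0,0],"gripper":1},{"slide":[0,0,0],"dr":[0,0,0],"gripper":1}]'
python3 - <<'E'
from h import *
to([.5915,.233,.055],np.radians(88.8))
f,W=grab("top","t1.png");H=hsv(f["image"]).astype(int)
blue=(H[...,0]>105)&(H[...,0]<128)&(H[...,1]>150)
P=sel(W,0,(165,195,280,225),.08,.125,blue);print(rect(P[:,:2]))
E
```

```text
t: 3.3
tcp_pos: [0.5925, 0.246, 0.1976]
tool_rot: [-0.0, 1.0, -0.005, 0.001]
ft_force: [-0.3, 0.4, -1.4]
gripper_width: 0.0004
tcp [0.5925 0.246  0.1976] yaw_y -90.61 slide [-0.03  0.33  3.56]
dr [-0.   -0.02  0.09]
(array([0.6136, 0.1753]), array([0.1198, 0.0153]), 88.83)
```

```bash
python3 -m crank '[{"slide":[-0.05,0.3,0.8],"dr":[0,0,0.09],"gripper":1},{"slide":[0,0,0.8],"dr":[0,0,0],"gripper":1},{"slide":[0,0,0.6],"dr":[0,0,0],"gripper":1},{"slide":[0,0,0.6],"dr":[0,0,0],"gripper":1},{"slide":[0,0,0.6],"dr":[0,0,0],"gripper":1},{"slide":[0,0,0.1],"dr":[0,0,0],"gripper":1}]'
python3 -c "
from h import *
to([.5915,.233,.055],np.radians(88.8))"
```

```text
t: 3.85
tcp_pos: [0.5972, 0.2329, 0.0653]
tool_rot: [-0.002, 1.0, -0.012, 0.008]
ft_force: [-0.2, -0.8, -0.7]
gripper_width: 0.0004
tcp [0.5972 0.2329 0.0653] yaw_y -91.34 slide [-0.15  0.    0.25]
dr [-0.04 -0.14 -0.02]
```

```bash
python3 -m crank '[{"slide":[-0.15,0,0.2],"dr":[-0.04,-0.14,0],"gripper":1},{"slide":[-0.15,0,0.1],"dr":[0,0,0],"gripper":1},{"slide":[-0.4,0,0],"dr":[0,0,0],"gripper":1},{"slide":[-0.5,0,0],"dr":[0,0,0],"gripper":1},{"slide":[-0.5,0,0],"dr":[0,0,0],"gripper":1},{"slide":[-0.5,0,0],"dr":[0,0,0],"gripper":1},{"slide":[-0.5,0,0],"dr":[0,0,0],"gripper":1},{"slide":[-0.5,0,0],"dr":[0,0,0],"gripper":1}]'
python3 -c "
from h import *
to([.3715,.238,.06],np.radians(88.8))"
```

```text
t: 4.52
tcp_pos: [0.4723, 0.2361, 0.0621]
tool_rot: [-0.002, 1.0, -0.015, 0.007]
ft_force: [1.6, -0.0, -0.5]
gripper_width: 0.0005
tcp [0.4723 0.2361 0.0621] yaw_y -91.68 slide [-2.52  0.03  0.02]
dr [-0.03 -0.11 -0.07]
```

```bash
python3 -m crank '[{"slide":[-0.5,0,0],"dr":[0,0,-0.07],"gripper":1},{"slide":[-0.5,0,0],"dr":[0,0,0],"gripper":1},{"slide":[-0.5,0,0],"dr":[0,0,0],"gripper":1},{"slide":[-0.5,0,0],"dr":[0,0,0],"gripper":1},{"slide":[-0.25,0,0],"dr":[0,0,0],"gripper":1},{"slide":[-0.2,0,0],"dr":[0,0,0],"gripper":1}]'
python3 -m crank '[{"slide":[-0.15,0,0],"dr":[0,0,0],"gripper":1},{"slide":[-0.1,0,0],"dr":[0,0,0],"gripper":1},{"slide":[-0.1,0,0],"dr":[0,0,0],"gripper":1}]'
python3 -c "
from h import *
to([.3715,.238,.06],np.radians(88.8))"
```

```text
t: 5.02
tcp_pos: [0.3761, 0.2397, 0.069]
tool_rot: [-0.004, 1.0, -0.01, 0.018]
ft_force: [82.9, -4.2, -58.7]
gripper_width: 0.0001
t: 5.27
tcp_pos: [0.3769, 0.2413, 0.0741]
tool_rot: [-0.009, 0.999, -0.013, 0.031]
ft_force: [18.9, -1.1, -12.9]
gripper_width: 0.0002
tcp [0.3769 0.2413 0.0741] yaw_y -91.49 slide [-0.15  0.09  0.34]
dr [-0.16 -0.51 -0.05]
```

```bash
python3 -m crank '[{"slide":[0.25,0,0],"dr":[0,0,0],"gripper":1},{"slide":[0,0,-0.5],"dr":[0,-0.5,0],"gripper":0.4},{"slide":[0,0,-1],"dr":[0,0,0],"gripper":0.4},{"slide":[0,0,-1],"dr":[0,0,0],"gripper":0.4},{"slide":[0,0,-1],"dr":[0,0,0],"gripper":0.4},{"slide":[0,0.7,-0.7],"dr":[0,0,0],"gripper":0.4},{"slide":[0,1,0],"dr":[0,0,0],"gripper":0.4},{"slide":[0,1,0],"dr":[0,0,0],"gripper":0.4},{"slide":[0,1,0],"dr":[0,0,0],"gripper":0.4},{"slide":[0,1,0],"dr":[0,0,0],"gripper":0.4}]'
python3 - <<'E'
from h import *
f,W=grab("top","t2.png");np.save("topW.npy",W);np.save("topI.npy",f["image"])
f,W2=grab("side","s2.png")
a=cv2.imread("pics/t2.png")[80:330,150:450];b=cv2.imread("pics/s2.png")[180:430,130:430]
cv2.imwrite("pics/v2.png",cv2.resize(np.hstack([a,b]),(800,333)))
print(get_state()["gripper_width"],pose())
E
```

```text
t: 6.1
tcp_pos: [0.3863, 0.0523, 0.2563]
tool_rot: [-0.014, 1.0, -0.005, 0.005]
ft_force: [2.2, -0.3, -0.4]
gripper_width: 0.0552
0.05578564866310533 (array([0.38644565, 0.04886921, 0.25577444]), array([[ 0.99981094, -0.01691993,  0.0095811 ],
       [-0.01716881, -0.99950088,  0.02651822],
       [ 0.00912764, -0.02667771, -0.99960241]]))
```

View pics/v2.png

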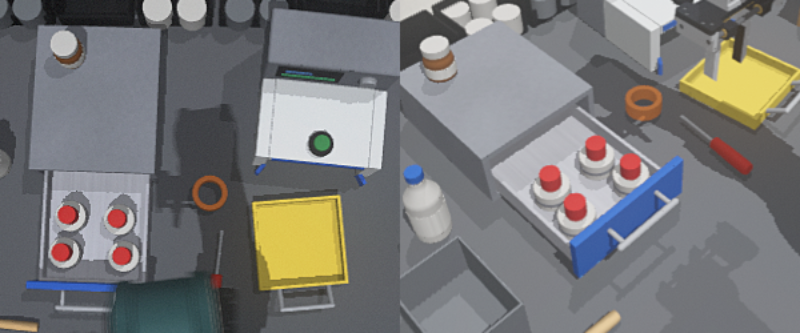

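Four canisters stand in the fully open drawer, at crop (65,213), (118,217), (62,252) and (122,256). The tray is at (300,240).

```bash
cat >> h.py <<'E'
def caps(W,I,zlo=.075,zhi=.1,xr=(.3,.7),yr=(.1,.4)):
    H=hsv(I).astype(int)
    m=((H[...,0]<8)|(H[...,0]>172))&(H[...,1]>120)&(W[...,2]>zlo)&(W[...,2]<zhi)&(W[...,0]>xr[0])&(W[...,0]<xr[1])&(W[...,1]>yr[0])&(W[...,1]<yr[1])
    n,L,st,_=cv2.connectedComponentsWithStats(m.astype(np.uint8))
    out=[]
    for i in range(1,n):
        if st[i,4]>25:
            P=W[L==i];P=P[P[:,2]>np.percentile(P[:,2],60)-.006]
            c,r=cv2.minEnclosingCircle(P[:,:2].astype(np.float32));out.append((np.round(c,4),round(r,4),np.median(P[:,2]).round(4),len(P)))
    return out
def tray(W,I):
    H=hsv(I).astype(int);m=(H[...,0]>20)&(H[...,0]<35)&(H[...,1]>120)&(W[...,2]>.021)&(W[...,2]<.036)&(W[...,0]<.75)
    return rect(W[m][:,:2])
E
python3 - <<'E'
from h import *
f,W=grab("top");I=f["image"]
print("top",*caps(W,I),tray(W,I),sep="\n")
f2,W2=grab("side")
print("side",*caps(W2,f2["image"]),tray(W2,f2["image"]),sep="\n")
# tester deck front/sides by robust line fits
for w,box in((W,(330,125,450,225)),(W2,(255,135,390,240))):
    P=sel(w,0,box,.106,.117)[:,:2];P=P[(P[:,0]<.72)]
    c,s=np.cos(np.radians(-6)),np.sin(np.radians(-6));A=np.array([[c,s],[-s,c]])
    Q=P@A.T
    b=np.round(Q[:,1]/.006);F=np.array([[k*.006,Q[b==k,0].min()] for k in np.unique(b) if (b==k).sum()>3]);F=F[3:-3]
    p=np.polyfit(F[:,0],F[:,1],1);r=F[:,1]-np.polyval(p,F[:,0]);g=abs(r)<.005;p=np.polyfit(F[g,0],F[g,1],1)
    yaw=-6-np.degrees(np.arctan(p[0]));
    ylo,yhi=np.percentile(Q[:,1],[.3,99.7]);ym=(ylo+yhi)/2
    print("yaw",yaw,"width",yhi-ylo,"mouth",A.T@[np.polyval(p,ym),ym],g.sum(),len(F))
E
```

```text
top
(array([0.5451, 0.2826]), 0.0176, np.float64(0.088), 146)
(array([0.539 , 0.1859]), 0.0177, np.float64(0.0881), 142)
(array([0.4721, 0.2937]), 0.0177, np.float64(0.0878), 143)
(array([0.4668, 0.175 ]), 0.018, np.float64(0.0879), 152)
(array([ 0.4988, -0.1777]), array([0.1805, 0.1795]), 5.34)
side
(array([0.5364, 0.1883]), 0.0179, np.float64(0.0872), 154)
(array([0.4655, 0.1777]), 0.0194, np.float64(0.0869), 171)
(array([0.543 , 0.2844]), 0.0186, np.float64(0.0871), 175)
(array([0.4715, 0.2953]), 0.0187, np.float64(0.087), 194)
(array([ 0.4967, -0.1766]), array([0.1826, 0.1877]), 5.25)
yaw -5.067394687827718 width 0.24112398798321033 mouth [ 0.64743831 -0.20046964] 35 35
yaw 5.312054862392751 width 0.4167269337586905 mouth [ 0.65604078 -0.07989586] 9 35
```

```bash
python3 -m crank '[{"slide":[0.5,-0.8,0.2],"dr":[0,0,0],"gripper":0.4},{"slide":[0.5,-0.8,0.3],"dr":[0,0,0],"gripper":0.4},{"slide":[0.5,-0.8,0.3],"dr":[0,0,0],"gripper":0.4},{"slide":[0.5,-0.8,0.3],"dr":[0,0,0],"gripper":0.4},{"slide":[0,0,0.5],"dr":[0,0,0],"gripper":0.4},{"slide":[0,0,0.5],"dr":[0,0,0],"gripper":0.4},{"slide":[0,0,0],"dr":[0,0,0],"gripper":0.4}]' 20
python3 -c "
from h import *
to([.466,.1765,.062],np.radians(90))"
```

```text
t: 6.88
tcp_pos: [0.4739, 0.1991, 0.177]
tool_rot: [-0.018, 1.0, -0.003, 0.008]
ft_force: [0.2, 0.3, -0.5]
gripper_width: 0.0562
tcp [0.4739 0.1991 0.177 ] yaw_y -90.32 slide [-0.24  0.67  2.85]
dr [-0.3  -0.13 -0.05]
```

```bash
python3 -m crank '[{"slide":[-0.2,0.5,0.4],"dr":[-0.3,-0.13,0],"gripper":0.4},{"slide":[0,0,0.4],"dr":[0,0,0],"gripper":0.4},{"slide":[0,0,0],"dr":[0,0,0],"gripper":0.4}]'
python3 -c "
from h import *
to([.466,.1765,.062],np.radians(90))"
```

```text
t: 7.13
tcp_pos: [0.4657, 0.1831, 0.1455]
tool_rot: [-0.0, 1.0, -0.0, -0.0]
ft_force: [0.1, -1.4, -1.5]
gripper_width: 0.0563
tcp [0.4657 0.1831 0.1455] yaw_y -90.03 slide [0.01 0.17 2.09]
dr [-0.    0.01 -0.  ]
```

```bash
python3 -m crank '[{"slide":[0,0.17,0.5],"dr":[0,0,0],"gripper":0.4},{"slide":[0,0,0.5],"dr":[0,0,0],"gripper":0.4},{"slide":[0,0,0.5],"dr":[0,0,0],"gripper":0.4},{"slide":[0,0,0.4],"dr":[0,0,0],"gripper":0.4},{"slide":[0,0,0.1],"dr":[0,0,0],"gripper":0.4},{"slide":[0,0,0],"dr":[0,0,0],"gripper":0.4}]'
python3 -c "
from h import *
to([.466,.1765,.062],np.radians(90))"
```

```text
t: 7.63
tcp_pos: [0.47, 0.1804, 0.0725]
tool_rot: [-0.002, 1.0, 0.001, 0.004]
ft_force: [-0.0, 0.1, 0.1]
gripper_width: 0.0562
tcp [0.47   0.1804 0.0725] yaw_y -89.92 slide [-0.1   0.1   0.26]
dr [-0.03 -0.07  0.01]
```

```bash
python3 -m crank '[{"slide":[-0.1,0.1,0.26],"dr":[-0.03,-0.07,0],"gripper":0.4},{"slide":[0,0,0],"dr":[0,0,0],"gripper":0.4},{"slide":[0,0,0],"dr":[0,0,0],"gripper":0.75},{"slide":[0,0,0],"dr":[0,0,0],"gripper":0.75},{"slide":[0,0,0],"dr":[0,0,0],"gripper":0.75},{"slide":[0,0,0],"dr":[0,0,0],"gripper":0.75}]' 20
python3 -c "
from h import *
to([.466,.1765,.062],np.radians(90))"
```

```text
t: 8.13
tcp_pos: [0.4683, 0.1772, 0.0663]
tool_rot: [-0.001, 1.0, 0.001, 0.002]
ft_force: [0.8, -0.2, -0.9]
gripper_width: 0.0354
tcp [0.4683 0.1772 0.0663] yaw_y -89.94 slide [-0.06  0.02  0.11]
dr [-0.01 -0.04  0.01]
```

```bash
python3 -m crank '[{"slide":[0,0,-0.5],"dr":[0,0,0],"gripper":0.75},{"slide":[0,0,-1],"dr":[0,0,0],"gripper":0.75},{"slide":[0,0,-1],"dr":[0,0,0],"gripper":0.75},{"slide":[0,0.5,-0.5],"dr":[0,0,0],"gripper":0.75},{"slide":[0.2,0.9,0],"dr":[0,0,0],"gripper":0.75},{"slide":[0.2,0.9,0],"dr":[0,0,0],"gripper":0.75},{"slide":[0.2,0.9,0],"dr":[0,0,0],"gripper":0.75},{"slide":[0.2,0.9,0],"dr":[0,0,0],"gripper":0.75},{"slide":[0.2,0.9,0],"dr":[0,0,0],"gripper":0.75},{"slide":[0.2,0.9,0],"dr":[0,0,0],"gripper":0.75}]'
python3 -m crank '[{"slide":[0.2,0.9,0],"dr":[0,0,0],"gripper":0.75},{"slide":[0.2,0.4,0],"dr":[0,0,0],"gripper":0.75},{"slide":[0,0,0],"dr":[0,0,0],"gripper":0.75},{"slide":[0,0,0],"dr":[0,0,0],"gripper":0.75}]'
python3 -c "
from h import *
to([.534,-.134,.051],np.radians(90));print(get_state()['gripper_width'])"
```

```text
t: 8.97
tcp_pos: [0.5172, -0.0595, 0.1956]
tool_rot: [-0.001, 1.0, 0.009, 0.004]
ft_force: [1.0, 0.1, -0.6]
gripper_width: 0.0354
t: 9.3
tcp_pos: [0.5344, -0.1233, 0.1958]
tool_rot: [-0.0, 1.0, 0.003, 0.004]
ft_force: [0.0, 0.4, -1.6]
gripper_width: 0.0355
tcp [ 0.5344 -0.1233  0.1958] yaw_y -89.61 slide [-0.04  0.27  3.62]
dr [-0.   -0.07  0.06]
0.03553248589598561
```

```bash
python3 -m crank '[{"slide":[-0.06,0.27,0.6],"dr":[0,-0.07,0.06],"gripper":0.75},{"slide":[0,0,0.7],"dr":[0,0,0],"gripper":0.75},{"slide":[-0.05,0,0.7],"dr":[0,0,0],"gripper":0.75},{"slide":[-0.05,0,0.6],"dr":[0,0,0],"gripper":0.75},{"slide":[0,0,0.4],"dr":[0,0,0],"gripper":0.75},{"slide":[0,0,0.2],"dr":[0,0,0],"gripper":0.75},{"slide":[0,0,0],"dr":[0,0,0],"gripper":0.75}]'
python3 -c "
from h import *
f,W=grab('side');print(tray(W,f['image']))
to([.534,-.134,.051],np.radians(90));print(get_state()['ft_force'])"
```

```text
t: 9.88
tcp_pos: [0.5288, -0.1279, 0.0655]
tool_rot: [-0.0, 1.0, 0.003, 0.002]
ft_force: [0.6, 0.4, -1.7]
gripper_width: 0.0355
(array([ 0.4958, -0.1762]), array([0.1836, 0.187 ]), 4.15)
tcp [ 0.5292 -0.1278  0.0663] yaw_y -89.64 slide [0.12 0.16 0.38]
dr [-0.01 -0.04  0.05]
[-0.17662516  0.02611055 -0.53750442]
```

```bash
python3 -m crank '[{"slide":[0.12,0.16,0.15],"dr":[0,-0.04,0.05],"gripper":0.75},{"slide":[0,0,0.15],"dr":[0,0,0],"gripper":0.75},{"slide":[0,0,0.1],"dr":[0,0,0],"gripper":0.75},{"slide":[0,0,0],"dr":[0,0,0],"gripper":0.75}]'
python3 -c "
from h import *
to([.534,-.134,.051],np.radians(90));print(get_state()['ft_force'])"
```

```text
t: 10.27
tcp_pos: [0.5371, -0.1347, 0.0526]
tool_rot: [0.0, 1.0, 0.0, 0.003]
ft_force: [-0.2, -0.1, -2.2]
gripper_width: 0.0356
tcp [ 0.5371 -0.1347  0.0526] yaw_y -89.99 slide [-0.08 -0.02  0.04]
dr [ 0.01 -0.04  0.  ]
[-0.2325474  -0.08188704 -2.20635454]
```

```bash
python3 -m crank '[{"slide":[-0.05,0,0.04],"dr":[0,0,0],"gripper":0.4},{"slide":[0,0,0],"dr":[0,0,0],"gripper":0.4},{"slide":[0,0,0],"dr":[0,0,0],"gripper":0.4},{"slide":[0,0,-0.5],"dr":[0,0,0],"gripper":0.4},{"slide":[0,0,-1],"dr":[0,0,0],"gripper":0.4},{"slide":[0,0,-1],"dr":[0,0,0],"gripper":0.4},{"slide":[0,-0.6,-0.6],"dr":[0,0,0],"gripper":0.4},{"slide":[0,-1,0],"dr":[0,0,0],"gripper":0.4},{"slide":[0,-1,0],"dr":[0,0,0],"gripper":0.4},{"slide":[0,-1,0],"dr":[0,0,0],"gripper":0.4}]'
python3 -m crank '[{"slide":[0,-1,0],"dr":[0,0,0],"gripper":0.4},{"slide":[0,-1,0],"dr":[0,0,0],"gripper":0.4},{"slide":[0,-1,0],"dr":[0,0,0],"gripper":0.4},{"slide":[0,-0.9,0],"dr":[0,0,0],"gripper":0.4},{"slide":[0,-0.3,0],"dr":[0,0,0],"gripper":0.4},{"slide":[0,0,0],"dr":[0,0,0],"gripper":0.4}]'
python3 -c "
from h import *
f,W=grab('side');print(*caps(W,f['image']),sep='\n');print(caps(W,f['image'],.05,.09,(.4,.65),(-.35,0)),tray(W,f['image']))
to([.538,.187,.064],np.radians(90))"
```

```text
t: 11.1
tcp_pos: [0.5347, 0.0052, 0.183]
tool_rot: [0.001, 1.0, -0.007, 0.004]
ft_force: [0.8, 0.6, -0.1]
gripper_width: 0.0564
t: 11.6
tcp_pos: [0.5346, 0.19, 0.1862]
tool_rot: [0.0, 1.0, -0.003, 0.007]
ft_force: [-0.2, -0.3, -0.5]
gripper_width: 0.0563
(array([0.5362, 0.1877]), 0.0179, np.float64(0.087), 157)
(array([0.5429, 0.2848]), 0.0193, np.float64(0.0873), 167)
(array([0.4696, 0.2953]), 0.0187, np.float64(0.087), 192)
[(array([ 0.533 , -0.1316]), 0.0183, np.float64(0.0708), 96)] (array([ 0.4966, -0.1765]), array([0.1845, 0.1862]), 4.66)
tcp [0.5346 0.189  0.1862] yaw_y -90.39 slide [0.04 0.05 3.06]
dr [ 0.   -0.12 -0.06]
```

```bash
python3 -m crank '[{"slide":[0.04,0.05,0.6],"dr":[0,-0.12,-0.06],"gripper":0.4},{"slide":[0,0,0.7],"dr":[0,0,0],"gripper":0.4},{"slide":[0,0,0.6],"dr":[0,0,0],"gripper":0.4},{"slide":[0,0,0.5],"dr":[0,0,0],"gripper":0.4},{"slide":[0,0,0.3],"dr":[0,0,0],"gripper":0.4},{"slide":[0,0,0.1],"dr":[0,0,0],"gripper":0.4},{"slide":[0,0,0],"dr":[0,0,0],"gripper":0.4}]'
python3 -c "
from h import *
to([.538,.187,.063],np.radians(90))"
```

```text
t: 12.23
tcp_pos: [0.5397, 0.1776, 0.072]
tool_rot: [0.002, 1.0, -0.004, 0.002]
ft_force: [0.5, 0.6, 0.1]
gripper_width: 0.0563
tcp [0.5397 0.1776 0.072 ] yaw_y -90.45 slide [-0.04 -0.24  0.23]
dr [ 0.03 -0.03 -0.06]
```

```bash
python3 -m crank '[{"slide":[-0.04,-0.24,0.05],"dr":[0,0,-0.06],"gripper":0.4},{"slide":[0,0,0.1],"dr":[0,0,0],"gripper":0.4},{"slide":[0,0,0.1],"dr":[0,0,0],"gripper":0.4},{"slide":[0,0,0],"dr":[0,0,0],"gripper":0.75},{"slide":[0,0,0],"dr":[0,0,0],"gripper":0.75},{"slide":[0,0,0],"dr":[0,0,0],"gripper":0.75},{"slide":[0,0,0],"dr":[0,0,0],"gripper":0.75}]'
python3 -c "
from h import *
to([.5415,-.2134,.19],np.radians(90))"
```

```text
t: 12.82
tcp_pos: [0.5405, 0.1881, 0.0653]
tool_rot: [0.001, 1.0, -0.0, 0.005]
ft_force: [-0.5, -0.3, -1.1]
gripper_width: 0.0354
tcp [0.5405 0.1881 0.0653] yaw_y -90.04 slide [ 0.06 10.05 -3.09]
dr [ 0.02 -0.08 -0.01]
```

```bash
python3 -m crank '[{"slide":[0,0,-0.5],"dr":[0,-0.08,0],"gripper":0.75},{"slide":[0,0,-1],"dr":[0,0,0],"gripper":0.75},{"slide":[0,0,-1],"dr":[0,0,0],"gripper":0.75},{"slide":[0,0.6,-0.6],"dr":[0,0,0],"gripper":0.75},{"slide":[0,1,0],"dr":[0,0,0],"gripper":0.75},{"slide":[0,1,0],"dr":[0,0,0],"gripper":0.75},{"slide":[0,1,0],"dr":[0,0,0],"gripper":0.75},{"slide":[0,1,0],"dr":[0,0,0],"gripper":0.75},{"slide":[0,1,0],"dr":[0,0,0],"gripper":0.75},{"slide":[0,1,0],"dr":[0,0,0],"gripper":0.75}]'
python3 -m crank '[{"slide":[0,1,0],"dr":[0,0,0],"gripper":0.75},{"slide":[0,1,0],"dr":[0,0,0],"gripper":0.75},{"slide":[0,1,0],"dr":[0,0,0],"gripper":0.75},{"slide":[0,0.4,0],"dr":[0,0,0],"gripper":0.75},{"slide":[0,0,0],"dr":[0,0,0],"gripper":0.75},{"slide":[0,0,0],"dr":[0,0,0],"gripper":0.75}]'
python3 -c "
from h import *
to([.5415,-.2134,.051],np.radians(90))"
```

```text
t: 13.65
tcp_pos: [0.5401, -0.0761, 0.1983]
tool_rot: [0.0, 1.0, 0.008, 0.001]
ft_force: [0.6, 0.3, -0.5]
gripper_width: 0.0358
t: 14.15
tcp_pos: [0.5385, -0.2285, 0.1991]
tool_rot: [0.002, 1.0, 0.002, 0.001]
ft_force: [0.1, 0.1, -1.5]
gripper_width: 0.0356
tcp [ 0.5385 -0.2285  0.1991] yaw_y -89.82 slide [ 0.07 -0.39  3.7 ]
dr [ 0.03 -0.02  0.03]
```

```bash
python3 -m crank '[{"slide":[0.05,-0.39,0.6],"dr":[0,0,0.03],"gripper":0.75},{"slide":[0,0,0.7],"dr":[0,0,0],"gripper":0.75},{"slide":[0,0,0.7],"dr":[0,0,0],"gripper":0.75},{"slide":[0,0,0.6],"dr":[0,0,0],"gripper":0.75},{"slide":[0,0,0.4],"dr":[0,0,0],"gripper":0.75},{"slide":[0,0,0.2],"dr":[0,0,0],"gripper":0.75},{"slide":[0,0,0],"dr":[0,0,0],"gripper":0.75}]'
python3 -c "
from h import *
f,W=grab('side');print(tray(W,f['image']),caps(W,f['image'],.05,.09,(.4,.65),(-.35,0)))
to([.5415,-.2134,.0505],np.radians(90))"
```

```text
t: 14.73
tcp_pos: [0.5435, -0.2035, 0.0688]
tool_rot: [0.001, 1.0, 0.004, 0.004]
ft_force: [-0.1, 0.4, -0.5]
gripper_width: 0.0359
(array([ 0.4962, -0.1763]), array([0.1823, 0.1854]), 5.19) [(array([ 0.5286, -0.1966]), 0.0123, np.float64(0.0807), 37), (array([ 0.5336, -0.1332]), 0.0189, np.float64(0.0711), 106)]
tcp [ 0.5439 -0.2036  0.0697] yaw_y -89.52 slide [-0.07  0.24  0.48]
dr [ 0.03 -0.07  0.07]
```

```bash
python3 -m crank '[{"slide":[-0.07,0.24,0.15],"dr":[0,-0.07,0.07],"gripper":0.75},{"slide":[0,0,0.2],"dr":[0,0,0],"gripper":0.75},{"slide":[0,0,0.12],"dr":[0,0,0],"gripper":0.75},{"slide":[0,0,0],"dr":[0,0,0],"gripper":0.75}]'
python3 -c "
from h import *
to([.5415,-.2134,.0505],np.radians(90));print(get_state()['ft_force'])"
```

```text
t: 15.12
tcp_pos: [0.5431, -0.2144, 0.0529]
tool_rot: [0.003, 1.0, -0.0, 0.002]
ft_force: [0.8, -0.8, -0.5]
gripper_width: 0.0358
tcp [ 0.5431 -0.2144  0.0529] yaw_y -90.03 slide [-0.04 -0.03  0.06]
dr [ 0.04 -0.03 -0.  ]
[ 0.81585547 -0.81669828 -0.45175896]
```

```bash
python3 -m crank '[{"slide":[-0.03,0,0.07],"dr":[0,0,0],"gripper":0.75},{"slide":[0,0,0],"dr":[0,0,0],"gripper":0.4},{"slide":[0,0,0],"dr":[0,0,0],"gripper":0.4},{"slide":[0,0,0],"dr":[0,0,0],"gripper":0.4},{"slide":[0,0,-0.5],"dr":[0,0,0],"gripper":0.4},{"slide":[0,0,-1],"dr":[0,0,0],"gripper":0.4},{"slide":[0,0,-1],"dr":[0,0,0],"gripper":0.4},{"slide":[0,-0.6,-0.6],"dr":[0,0,0],"gripper":0.4},{"slide":[0,-1,0],"dr":[0,0,0],"gripper":0.4},{"slide":[0,-1,0],"dr":[0,0,0],"gripper":0.4}]'
python3 -m crank '[{"slide":[0,-1,0],"dr":[0,0,0],"gripper":0.4},{"slide":[0,-1,0],"dr":[0,0,0],"gripper":0.4},{"slide":[0,-1,0],"dr":[0,0,0],"gripper":0.4},{"slide":[0,-1,0],"dr":[0,0,0],"gripper":0.4},{"slide":[0,-1,0],"dr":[0,0,0],"gripper":0.4},{"slide":[0,-1,0],"dr":[0,0,0],"gripper":0.4},{"slide":[0,-1,0],"dr":[0,0,0],"gripper":0.4},{"slide":[0,-1,0],"dr":[0,0,0],"gripper":0.4},{"slide":[0,-0.8,0],"dr":[0,0,0],"gripper":0.4},{"slide":[0,-0.3,0],"dr":[0,0,0],"gripper":0.4}]'
python3 -m crank '[{"slide":[0,0,0],"dr":[0,0,0],"gripper":0.4}]'
python3 -c "
from h import *
f,W=grab('side');print(*caps(W,f['image']),sep='\n');print(caps(W,f['image'],.05,.09,(.4,.65),(-.35,0)),tray(W,f['image']))
to([.544,.2835,.063],np.radians(90))"
```

```text
t: 15.95
tcp_pos: [0.541, -0.1149, 0.18]
tool_rot: [0.003, 1.0, -0.006, 0.002]
ft_force: [1.3, 0.5, -0.4]
gripper_width: 0.0564
t: 16.78
tcp_pos: [0.5436, 0.2704, 0.1835]
tool_rot: [0.003, 1.0, -0.005, 0.008]
ft_force: [0.2, 0.1, 0.3]
gripper_width: 0.0566
t: 16.87
tcp_pos: [0.5426, 0.2741, 0.1837]
tool_rot: [0.002, 1.0, -0.003, 0.008]
ft_force: [-0.1, 0.5, -0.5]
gripper_width: 0.0562
(array([0.5648, 0.2368]), 0.018, np.float64(0.0872), 158)
(array([0.47  , 0.2949]), 0.0183, np.float64(0.0867), 193)
[(array([ 0.5372, -0.2136]), 0.0189, np.float64(0.0711), 100), (array([ 0.5333, -0.1326]), 0.0196, np.float64(0.0705), 110)] (array([ 0.4965, -0.1759]), array([0.1825, 0.1859]), 5.42)
tcp [0.5427 0.273  0.1836] yaw_y -90.41 slide [-0.02 -0.28  3.01]
dr [ 0.04 -0.13 -0.06]
```

The knock has happened: canister A moved to about (.566,.236). I'm retargeting.

```bash
python3 -m crank '[{"slide":[0.55,0.85,0],"dr":[0,-0.13,-0.06],"gripper":0.4},{"slide":[0.05,0.1,0],"dr":[0,0,0],"gripper":0.4},{"slide":[0,0,0.6],"dr":[0,0,0],"gripper":0.4},{"slide":[0,0,0.6],"dr":[0,0,0],"gripper":0.4},{"slide":[0,0,0.5],"dr":[0,0,0],"gripper":0.4},{"slide":[0,0,0.2],"dr":[0,0,0],"gripper":0.4},{"slide":[0,0,0],"dr":[0,0,0],"gripper":0.4}]'
python3 -c "
from h import *
f,W=grab('top');print(*caps(W,f['image']),sep='\n')
to([.566,.236,.063],np.radians(90))"
```

```text
t: 17.5
tcp_pos: [0.5705, 0.2227, 0.1078]
tool_rot: [0.004, 1.0, -0.004, 0.002]
ft_force: [0.1, 1.0, -0.4]
gripper_width: 0.0561

tcp [0.5708 0.2227 0.1086] yaw_y -90.52 slide [-0.13 -0.34  1.14]
dr [ 0.06 -0.04 -0.07]
```

```bash
python3 -m crank '[{"slide":[-0.13,-0.34,0],"dr":[0,0,-0.07],"gripper":0.4},{"slide":[0,0,0.4],"dr":[0,0,0],"gripper":0.4},{"slide":[0,0,0.4],"dr":[0,0,0],"gripper":0.4},{"slide":[0,0,0.15],"dr":[0,0,0],"gripper":0.4},{"slide":[0,0,0],"dr":[0,0,0],"gripper":0.4}]'
python3 -c "
from h import *
f,W=grab('side');print(*caps(W,f['image']),sep='\n')
to([.566,.236,.063],np.radians(90))"
```

```text
t: 17.97
tcp_pos: [0.568, 0.2395, 0.0762]
tool_rot: [0.002, 1.0, -0.0, 0.006]
ft_force: [0.4, -0.3, 0.5]
gripper_width: 0.0566
(array([0.5658, 0.2364]), 0.0191, np.float64(0.0869), 164)
(array([0.4692, 0.2947]), 0.0186, np.float64(0.0868), 197)
tcp [0.5682 0.2397 0.0768] yaw_y -90.0 slide [-0.06  0.09  0.34]
dr [ 0.04 -0.11  0.  ]
```

```bash
python3 -m crank '[{"slide":[-0.06,0.09,0.15],"dr":[0,-0.1,0],"gripper":0.4},{"slide":[0,0,0.15],"dr":[0,0,0],"gripper":0.4},{"slide":[0,0,0.12],"dr":[0,0,0],"gripper":0.4},{"slide":[0,0,0],"dr":[0,0,0],"gripper":0.75},{"slide":[0,0,0],"dr":[0,0,0],"gripper":0.75},{"slide":[0,0,0],"dr":[0,0,0],"gripper":0.75},{"slide":[0,0,0],"dr":[0,0,0],"gripper":0.75}]'
python3 -c "
from h import *
to([.4545,-.1412,.19],np.radians(90))"
```

```text
t: 18.6
tcp_pos: [0.567, 0.2364, 0.0618]
tool_rot: [0.002, 1.0, -0.0, 0.002]
ft_force: [-0.7, 0.7, -1.4]
gripper_width: 0.036
tcp [0.567  0.2364 0.0618] yaw_y -90.02 slide [-2.8   9.45 -3.18]
dr [ 0.03 -0.03 -0.  ]
```

```bash
python3 -m crank '[{"slide":[0,0,-0.5],"dr":[0,0,0],"gripper":0.75},{"slide":[0,0,-1],"dr":[0,0,0],"gripper":0.75},{"slide":[0,0,-1],"dr":[0,0,0],"gripper":0.75},{"slide":[-0.2,0.6,-0.6],"dr":[0,0,0],"gripper":0.75},{"slide":[-0.3,0.95,0],"dr":[0,0,0],"gripper":0.75},{"slide":[-0.3,0.95,0],"dr":[0,0,0],"gripper":0.75},{"slide":[-0.3,0.95,0],"dr":[0,0,0],"gripper":0.75},{"slide":[-0.3,0.95,0],"dr":[0,0,0],"gripper":0.75},{"slide":[-0.3,0.95,0],"dr":[0,0,0],"gripper":0.75},{"slide":[-0.3,0.95,0],"dr":[0,0,0],"gripper":0.75}]'
python3 -m crank '[{"slide":[-0.3,0.95,0],"dr":[0,0,0],"gripper":0.75},{"slide":[-0.3,0.95,0],"dr":[0,0,0],"gripper":0.75},{"slide":[-0.2,0.8,0],"dr":[0,0,0],"gripper":0.75},{"slide":[0,0.2,0],"dr":[0,0,0],"gripper":0.75},{"slide":[0,0,0],"dr":[0,0,0],"gripper":0.75},{"slide":[0,0,0],"dr":[0,0,0],"gripper":0.75}]'
python3 -c "
from h import *
f,W=grab('side');print(tray(W,f['image']),caps(W,f['image'],.05,.09,(.4,.65),(-.35,0)))
to([.4545,-.1412,.047],np.radians(90))"
```

```text
t: 19.43
tcp_pos: [0.4839, -0.0153, 0.1927]
tool_rot: [0.0, 1.0, 0.007, 0.002]
ft_force: [1.4, -0.5, -0.9]
gripper_width: 0.0359
t: 19.93
tcp_pos: [0.4477, -0.1447, 0.1943]
tool_rot: [0.002, 1.0, 0.001, 0.003]
ft_force: [-1.3, 0.9, -0.6]
gripper_width: 0.0354
(array([ 0.4967, -0.1758]), array([0.1823, 0.1852]), 5.08) [(array([ 0.5399, -0.2104]), 0.0185, np.float64(0.071), 77), (array([ 0.5345, -0.1322]), 0.02, np.float64(0.0711), 107)]
tcp [ 0.4479 -0.1442  0.1943] yaw_y -89.81 slide [ 0.14 -0.09  3.68]
dr [ 0.03 -0.06  0.03]
```

```bash
python3 -m crank '[{"slide":[0.14,-0.05,0.6],"dr":[0,-0.06,0.03],"gripper":0.75},{"slide":[0,0,0.7],"dr":[0,0,0],"gripper":0.75},{"slide":[0,0,0.7],"dr":[0,0,0],"gripper":0.75},{"slide":[0,0,0.5],"dr":[0,0,0],"gripper":0.75},{"slide":[0,0,0.3],"dr":[0,0,0],"gripper":0.75},{"slide":[0,0,0.1],"dr":[0,0,0],"gripper":0.75},{"slide":[0,0,0],"dr":[0,0,0],"gripper":0.75}]'
python3 -c "
from h import *
to([.4545,-.1412,.047],np.radians(90))"
```

```text
t: 20.57
tcp_pos: [0.4593, -0.1306, 0.0753]
tool_rot: [0.001, 1.0, 0.008, 0.002]
ft_force: [-0.1, 0.2, -0.3]
gripper_width: 0.0359
tcp [ 0.4593 -0.1306  0.0753] yaw_y -89.11 slide [-0.13  0.26  0.71]
dr [ 0.01 -0.04  0.13]
```

```bash
python3 -m crank '[{"slide":[-0.13,0.26,0.1],"dr":[0,-0.04,0.13],"gripper":0.75},{"slide":[0,0,0.25],"dr":[0,0,0],"gripper":0.75},{"slide":[0,0,0.2],"dr":[0,0,0],"gripper":0.75},{"slide":[0,0,0.1],"dr":[0,0,0],"gripper":0.75},{"slide":[0,0,0],"dr":[0,0,0],"gripper":0.75}]'
python3 -c "
from h import *
to([.4545,-.1412,.047],np.radians(90));print(get_state()['ft_force'])"
```

```text
t: 20.98
tcp_pos: [0.4561, -0.1407, 0.0494]
tool_rot: [0.001, 1.0, 0.0, 0.002]
ft_force: [-0.1, -0.2, -0.2]
gripper_width: 0.0356
tcp [ 0.4561 -0.1407  0.0494] yaw_y -89.95 slide [-0.04  0.01  0.06]
dr [ 0.02 -0.03  0.01]
[-0.09256124 -0.16744793 -0.18195149]
```

```bash
python3 -m crank '[{"slide":[-0.03,0,0.08],"dr":[0,0,0],"gripper":0.75},{"slide":[0,0,0],"dr":[0,0,0],"gripper":0.4},{"slide":[0,0,0],"dr":[0,0,0],"gripper":0.4},{"slide":[0,0,0],"dr":[0,0,0],"gripper":0.4},{"slide":[0,0,-0.5],"dr":[0,0,0],"gripper":0.4},{"slide":[0,0,-1],"dr":[0,0,0],"gripper":0.4},{"slide":[0,0,-1],"dr":[0,0,0],"gripper":0.4},{"slide":[0,-0.6,-0.6],"dr":[0,0,0],"gripper":0.4},{"slide":[0,-1,0],"dr":[0,0,0],"gripper":0.4},{"slide":[0,-1,0],"dr":[0,0,0],"gripper":0.4}]'
python3 -m crank '[{"slide":[0.1,-0.95,0],"dr":[0,0,0],"gripper":0.4},{"slide":[0.1,-0.95,0],"dr":[0,0,0],"gripper":0.4},{"slide":[0.1,-0.95,0],"dr":[0,0,0],"gripper":0.4},{"slide":[0.1,-0.95,0],"dr":[0,0,0],"gripper":0.4},{"slide":[0,-1,0],"dr":[0,0,0],"gripper":0.4},{"slide":[0,-1,0],"dr":[0,0,0],"gripper":0.4},{"slide":[0,-1,0],"dr":[0,0,0],"gripper":0.4},{"slide":[0,-0.8,0],"dr":[0,0,0],"gripper":0.4},{"slide":[0,-0.3,0],"dr":[0,0,0],"gripper":0.4},{"slide":[0,0,0],"dr":[0,0,0],"gripper":0.4}]'
python3 -c "
from h import *
f,W=grab('side');print(*caps(W,f['image']),sep='\n');print(caps(W,f['image'],.05,.09,(.4,.65),(-.35,0)),tray(W,f['image']))
to([.4705,.2945,.063],np.radians(90))"
```

```text
t: 21.82
tcp_pos: [0.4545, -0.0393, 0.1768]
tool_rot: [0.001, 1.0, -0.005, 0.002]
ft_force: [1.3, -0.3, -0.0]
gripper_width: 0.0562
t: 22.65
tcp_pos: [0.4722, 0.2991, 0.1816]
tool_rot: [0.0, 1.0, -0.003, 0.008]
ft_force: [-0.7, -0.3, -0.6]
gripper_width: 0.0564
(array([0.4694, 0.2928]), 0.0199, np.float64(0.0871), 191)
[(array([ 0.5396, -0.2142]), 0.0205, np.float64(0.0709), 98), (array([ 0.5337, -0.1347]), 0.0205, np.float64(0.0709), 107), (array([ 0.4529, -0.1397]), 0.0191, np.float64(0.0708), 109)] (array([ 0.4955, -0.1749]), array([0.1827, 0.1833]), 5.17)
tcp [0.4723 0.298  0.1816] yaw_y -90.4 slide [-0.09  0.08  2.96]
dr [ 0.01 -0.13 -0.06]
```

```bash
python3 -m crank '[{"slide":[-0.09,0,0.6],"dr":[0,-0.13,-0.06],"gripper":0.4},{"slide":[0,0,0.7],"dr":[0,0,0],"gripper":0.4},{"slide":[0,0,0.6],"dr":[0,0,0],"gripper":0.4},{"slide":[0,0,0.4],"dr":[0,0,0],"gripper":0.4},{"slide":[0,0,0.1],"dr":[0,0,0],"gripper":0.4},{"slide":[0,0,0],"dr":[0,0,0],"gripper":0.4}]'
python3 -c "
from h import *
to([.4705,.2945,.063],np.radians(90))"
```

```text
t: 23.2
tcp_pos: [0.4719, 0.2908, 0.084]
tool_rot: [0.001, 1.0, -0.003, 0.002]
ft_force: [0.2, 0.2, 0.4]
gripper_width: 0.0564
tcp [0.4719 0.2908 0.084 ] yaw_y -90.34 slide [-0.04 -0.1   0.52]
dr [ 0.02 -0.03 -0.05]
```

```bash
python3 -m crank '[{"slide":[-0.04,-0.09,0.2],"dr":[0,0,-0.05],"gripper":0.4},{"slide":[0,0,0.2],"dr":[0,0,0],"gripper":0.4},{"slide":[0,0,0.12],"dr":[0,0,0],"gripper":0.4},{"slide":[0,0,0],"dr":[0,0,0],"gripper":0.4},{"slide":[0,0,0],"dr":[0,0,0],"gripper":0.75},{"slide":[0,0,0],"dr":[0,0,0],"gripper":0.75},{"slide":[0,0,0],"dr":[0,0,0],"gripper":0.75},{"slide":[0,0,0],"dr":[0,0,0],"gripper":0.75}]'
python3 -c "
from h import *
to([.4619,-.2208,.19],np.radians(90));print(get_state()['gripper_width'])"
```

```text
t: 23.87
tcp_pos: [0.4729, 0.2937, 0.0654]
tool_rot: [0.001, 1.0, -0.001, 0.005]
ft_force: [0.3, 0.6, -0.6]
gripper_width: 0.0352
tcp [0.4729 0.2937 0.0654] yaw_y -90.1 slide [-0.22 12.87 -3.1 ]
dr [ 0.01 -0.08 -0.01]
0.035157360430963625
```

```bash
python3 -m crank '[{"slide":[0,0,-0.5],"dr":[0,-0.08,0],"gripper":0.75},{"slide":[0,0,-1],"dr":[0,0,0],"gripper":0.75},{"slide":[0,0,-1],"dr":[0,0,0],"gripper":0.75},{"slide":[0,0.6,-0.6],"dr":[0,0,0],"gripper":0.75},{"slide":[0,1,0],"dr":[0,0,0],"gripper":0.75},{"slide":[0,1,0],"dr":[0,0,0],"gripper":0.75},{"slide":[0,1,0],"dr":[0,0,0],"gripper":0.75},{"slide":[0,1,0],"dr":[0,0,0],"gripper":0.75},{"slide":[0,1,0],"dr":[0,0,0],"gripper":0.75},{"slide":[0,1,0],"dr":[0,0,0],"gripper":0.75}]'
python3 -m crank '[{"slide":[0,1,0],"dr":[0,0,0],"gripper":0.75},{"slide":[0,1,0],"dr":[0,0,0],"gripper":0.75},{"slide":[0,1,0],"dr":[0,0,0],"gripper":0.75},{"slide":[0,1,0],"dr":[0,0,0],"gripper":0.75},{"slide":[0,1,0],"dr":[0,0,0],"gripper":0.75},{"slide":[0,0.8,0],"dr":[0,0,0],"gripper":0.75},{"slide":[0,0.2,0],"dr":[0,0,0],"gripper":0.75},{"slide":[0,0,0],"dr":[0,0,0],"gripper":0.75},{"slide":[0,0,0],"dr":[0,0,0],"gripper":0.75}]'
python3 -c "
from h import *
f,W=grab('side');print(tray(W,f['image']),caps(W,f['image'],.05,.09,(.4,.65),(-.35,0)))
to([.4619,-.2208,.0505],np.radians(90))"
```

```text
t: 24.7
tcp_pos: [0.4714, 0.0294, 0.1977]
tool_rot: [-0.001, 1.0, 0.007, 0.001]
ft_force: [1.1, -0.4, -0.3]
gripper_width: 0.0354
t: 25.45
tcp_pos: [0.4706, -0.2296, 0.2003]
tool_rot: [0.002, 1.0, 0.002, 0.003]
ft_force: [-0.1, 0.5, -0.3]
gripper_width: 0.0357
(array([ 0.4964, -0.1754]), array([0.1834, 0.1864]), 5.83) [(array([ 0.5363, -0.2142]), 0.0198, np.float64(0.0711), 93), (array([ 0.5316, -0.1323]), 0.0188, np.float64(0.0709), 109), (array([ 0.4534, -0.1399]), 0.02, np.float64(0.0709), 108)]
tcp [ 0.4707 -0.2291  0.2003] yaw_y -89.74 slide [-0.24 -0.22  3.74]
dr [ 0.03 -0.05  0.04]
```

```bash
python3 -m crank '[{"slide":[-0.24,0,0.6],"dr":[0,-0.05,0.04],"gripper":0.75},{"slide":[0,0,0.7],"dr":[0,0,0],"gripper":0.75},{"slide":[0,0,0.7],"dr":[0,0,0],"gripper":0.75},{"slide":[0,0,0.5],"dr":[0,0,0],"gripper":0.75},{"slide":[0,0,0.3],"dr":[0,0,0],"gripper":0.75},{"slide":[0,0,0.1],"dr":[0,0,0],"gripper":0.75},{"slide":[0,0,0],"dr":[0,0,0],"gripper":0.75}]'
python3 -c "
from h import *
to([.4619,-.2208,.0505],np.radians(90))"
```

```text
t: 26.08
tcp_pos: [0.4649, -0.2178, 0.0826]
tool_rot: [0.002, 1.0, 0.007, 0.003]
ft_force: [0.3, -0.0, 0.3]
gripper_width: 0.0356
tcp [ 0.4649 -0.2178  0.0826] yaw_y -89.15 slide [-0.08  0.07  0.8 ]
dr [ 0.03 -0.05  0.12]
```

```bash
python3 -m crank '[{"slide":[-0.08,0.07,0.15],"dr":[0,-0.05,0.12],"gripper":0.75},{"slide":[0,0,0.25],"dr":[0,0,0],"gripper":0.75},{"slide":[0,0,0.25],"dr":[0,0,0],"gripper":0.75},{"slide":[0,0,0.1],"dr":[0,0,0],"gripper":0.75},{"slide":[0,0,0],"dr":[0,0,0],"gripper":0.75}]'
python3 -c "
from h import *
to([.4619,-.2208,.0505],np.radians(90));print(get_state()['ft_force'])"
```

```text
t: 26.5
tcp_pos: [0.4635, -0.2197, 0.0526]
tool_rot: [0.003, 1.0, 0.001, 0.001]
ft_force: [0.0, 0.3, -0.3]
gripper_width: 0.0355
tcp [ 0.4635 -0.2197  0.0526] yaw_y -89.92 slide [-0.04  0.03  0.05]
dr [ 0.04 -0.02  0.01]
[ 0.04102382  0.2851791  -0.30992407]
```

```bash
python3 -m crank '[{"slide":[-0.03,0,0.07],"dr":[0,0,0],"gripper":0.75},{"slide":[0,0,0],"dr":[0,0,0],"gripper":0.4},{"slide":[0,0,0],"dr":[0,0,0],"gripper":0.4},{"slide":[0,0,0],"dr":[0,0,0],"gripper":0.4},{"slide":[0,0,-0.5],"dr":[0,0,0],"gripper":0.4},{"slide":[0,0,-1],"dr":[0,0,0],"gripper":0.4},{"slide":[0,0,-1],"dr":[0,0,0],"gripper":0.4},{"slide":[0,-0.6,-0.6],"dr":[0,0,0],"gripper":0.4},{"slide":[0,-1,0],"dr":[0,0,0],"gripper":1},{"slide":[-0.3,-0.95,0],"dr":[0,0,0],"gripper":1}]'
python3 -m crank '[{"slide":[-0.3,-0.95,0],"dr":[0,0,0],"gripper":1},{"slide":[-0.3,-0.95,0],"dr":[0,0,0],"gripper":1},{"slide":[-0.2,-0.95,0],"dr":[0,0,0],"gripper":1},{"slide":[0,-0.95,0],"dr":[0,0,0],"gripper":1},{"slide":[-0.2,-0.95,0],"dr":[0,0,0],"gripper":1},{"slide":[-0.3,-0.95,0],"dr":[0,0,0],"gripper":1},{"slide":[-0.4,-0.9,0],"dr":[0,0,0],"gripper":1},{"slide":[-0.4,-0.9,0],"dr":[0,0,0],"gripper":1},{"slide":[-0.4,-0.7,0],"dr":[0,0,0],"gripper":1},{"slide":[-0.2,-0.3,0],"dr":[0,0,0],"gripper":1}]'
python3 -c "
from h import *
f,W=grab('side','s3.png');print(caps(W,f['image']),caps(W,f['image'],.05,.09,(.4,.65),(-.35,0)),tray(W,f['image']))
H=hsv(f['image']).astype(int)
P=sel(W,0,(130,180,430,430),.09,.125,(H[...,0]>105)&(H[...,0]<128)&(H[...,1]>150));print(rect(P[:,:2]))
to([.335,.238,.065],np.radians(88.8))"
```

```text
t: 27.33
tcp_pos: [0.4507, -0.1204, 0.1799]
tool_rot: [0.002, 1.0, -0.005, 0.002]
ft_force: [0.3, 0.7, 0.0]
gripper_width: 0.0464
t: 28.17
tcp_pos: [0.3395, 0.239, 0.1819]
tool_rot: [0.004, 1.0, -0.004, 0.01]
ft_force: [-0.4, -1.0, -0.8]
gripper_width: 0.0005
[] [(array([ 0.5383, -0.2143]), 0.0202, np.float64(0.0703), 90), (array([ 0.4584, -0.2186]), 0.0185, np.float64(0.0711), 109), (array([ 0.5321, -0.1344]), 0.02, np.float64(0.0708), 109), (array([ 0.452 , -0.1404]), 0.0193, np.float64(0.0709), 117)] (array([ 0.495 , -0.1767]), array([0.1808, 0.1875]), 5.39)
(array([0.4036, 0.2395]), array([0.2321, 0.0162]), 88.34)
tcp [0.3388 0.2401 0.182 ] yaw_y -90.38 slide [-0.15  0.03  2.92]
dr [ 0.06 -0.16  0.12]
```

View pics/s3.png

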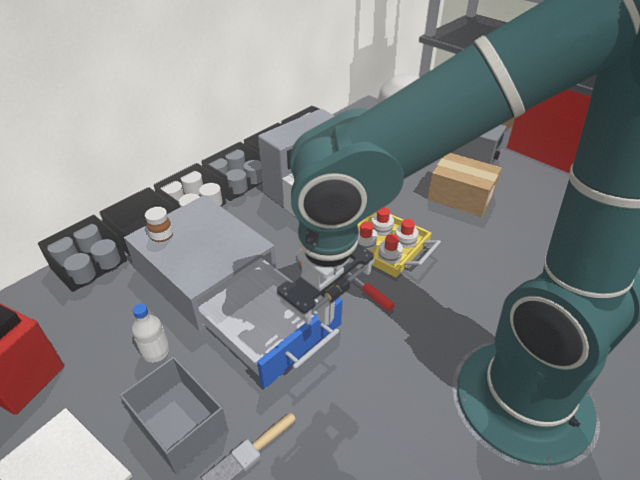

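The picture shows all four canisters upright in the tray at about (390,235) and an empty drawer. Now I'll shut the drawer by pushing the bar from outside.

```bash
python3 -m crank '[{"slide":[-0.25,0.03,0.3],"dr":[0,-0.16,0.12],"gripper":1},{"slide":[0,0,0.7],"dr":[0,0,0],"gripper":1},{"slide":[0,0,0.7],"dr":[0,0,0],"gripper":1},{"slide":[0,0,0.7],"dr":[0,0,0],"gripper":1},{"slide":[0,0,0.5],"dr":[0,0,0],"gripper":1},{"slide":[0,0,0.2],"dr":[0,0,0],"gripper":1}]'
python3 -c "
from h import *
to([.556,.233,.06],np.radians(88.8))"
```

```text
t: 28.72
tcp_pos: [0.3306, 0.2416, 0.0571]
tool_rot: [0.002, 1.0, -0.009, 0.005]
ft_force: [-0.0, -1.0, -0.2]
gripper_width: 0.0005
tcp [0.3306 0.2416 0.0571] yaw_y -90.99 slide [ 5.64  0.12 -0.02]
dr [ 0.03 -0.08  0.03]
```

```bash
python3 -m crank '[{"slide":[0.2,0,0],"dr":[0,0,0],"gripper":1},{"slide":[0.3,0,0],"dr":[0,0,0],"gripper":1},{"slide":[0.5,0,0],"dr":[0,0,0],"gripper":1},{"slide":[0.5,0,0],"dr":[0,0,0],"gripper":1},{"slide":[0.5,0.02,0],"dr":[0,0,0],"gripper":1},{"slide":[0.5,0,0],"dr":[0,0,0],"gripper":1},{"slide":[0.5,0,0],"dr":[0,0,0],"gripper":1},{"slide":[0.5,0,0],"dr":[0,0,0],"gripper":1},{"slide":[0.5,0,0],"dr":[0,0,0],"gripper":1},{"slide":[0.5,0,0],"dr":[0,0,0],"gripper":1}]'
python3 -c "
from h import *
to([.556,.233,.06],np.radians(88.8))"
```

```text
t: 29.55
tcp_pos: [0.5271, 0.2342, 0.0698]
tool_rot: [0.002, 1.0, -0.01, 0.008]
ft_force: [-2.5, 0.6, -0.1]
gripper_width: 0.0006
tcp [0.5271 0.2342 0.0698] yaw_y -91.1 slide [0.72 0.01 0.26]
dr [ 0.03 -0.13  0.01]
```

```bash
python3 -m crank '[{"slide":[0.3,0,0.2],"dr":[0,-0.1,0],"gripper":1},{"slide":[0.2,0,0],"dr":[0,0,0],"gripper":1},{"slide":[0.1,0,0],"dr":[0,0,0],"gripper":1},{"slide":[0.1,0,0],"dr":[0,0,0],"gripper":1},{"slide":[0.1,0,0],"dr":[0,0,0],"gripper":1}]'
python3 -c "
from h import *
to([.556,.233,.06],np.radians(88.8))"
```

```text
t: 29.97
tcp_pos: [0.5608, 0.2307, 0.0671]
tool_rot: [0.002, 1.0, -0.012, -0.004]
ft_force: [-34.2, -0.8, 12.3]
gripper_width: 0.0005
tcp [0.5608 0.2307 0.0671] yaw_y -91.36 slide [-0.12 -0.05  0.18]
dr [ 0.04  0.07 -0.02]
```

```bash
python3 -m crank '[{"slide":[-0.3,0,0],"dr":[0,0,0],"gripper":1},{"slide":[-0.7,0,0],"dr":[0,0,0],"gripper":1},{"slide":[0,0,-0.7],"dr":[0,0,0],"gripper":1},{"slide":[0,0,-1],"dr":[0,0,0],"gripper":1},{"slide":[0,0,-1],"dr":[0,0,0],"gripper":1},{"slide":[0,0,-0.8],"dr":[0,0,0],"gripper":1},{"slide":[-0.5,0.8,0],"dr":[0,0,0],"gripper":0.57},{"slide":[-0.5,0.8,0],"dr":[0,0,0],"gripper":0.57},{"slide":[-0.5,0.8,0],"dr":[0,0,0],"gripper":0.57},{"slide":[0,0,0],"dr":[0,0,0],"gripper":0.57}]'
python3 - <<'E'
from h import *
print(get_state()["joint_pos"].round(2),get_state()["gripper_width"])
f,W=grab("top","t4.png");I=f["image"];H=hsv(I).astype(int);h,s=H[...,0],H[...,1]
P=sel(W,0,(165,195,280,235),.09,.125,(h>105)&(h<128)&(s>150));print("front",rect(P[:,:2]) if len(P) else 0)
print("tray",tray(W,I))
P=sel(W,0,(330,180,450,235),.012,.036,(h>105)&(h<128)&(s>120));print("guides",len(P))
for k in(P[:,1]>-.2,P[:,1]<-.2): print(rect(P[k][:,:2]),np.percentile(P[k],[2,50,98],axis=0).round(4).tolist())
P=sel(W,0,(340,290,415,320),.04,.06,s<90);print("th",rect(P[:,:2]),P[:,:2].mean(0))
a=cv2.imread("pics/t4.png")[130:330,150:450];cv2.imwrite("pics/v4.png",cv2.resize(a,(800,533)))
to([.368,-.1885,.2],np.radians(5.3))
E
```

```text
t: 30.8
tcp_pos: [0.4588, 0.1339, 0.226]
tool_rot: [0.001, 1.0, -0.01, -0.001]
ft_force: [0.9, -0.3, -0.1]
gripper_width: 0.0237
[ 0.39  0.2  -0.82  1.92  0.17  1.09 -2.09] 0.02367169973845035
front (array([0.6187, 0.2314]), array([0.2327, 0.0158]), 88.45)
tray (array([ 0.4987, -0.1774]), array([0.18  , 0.1787]), 5.41)
guides 62
(array([ 0.6485, -0.0965]), array([0.006 , 0.0239]), 46.39) [[0.6395, -0.1038, 0.0185], [0.6466, -0.0954, 0.0298], [0.6573, -0.0876, 0.0337]]
(array([ 0.6299, -0.3035]), array([0.0222, 0.0083]), 29.09) [[0.6192, -0.3104, 0.0127], [0.6293, -0.3032, 0.0287], [0.6383, -0.296, 0.0345]]
th (array([ 0.3741, -0.1875]), array([0.0231, 0.1105]), 6.53) [ 0.37065094 -0.18858426]
tcp [0.4604 0.136  0.2267] yaw_y -91.11 slide [-2.15  8.16  0.67]
dr [1.000e-02 0.000e+00 1.216e+01]
```

View pics/v4.png

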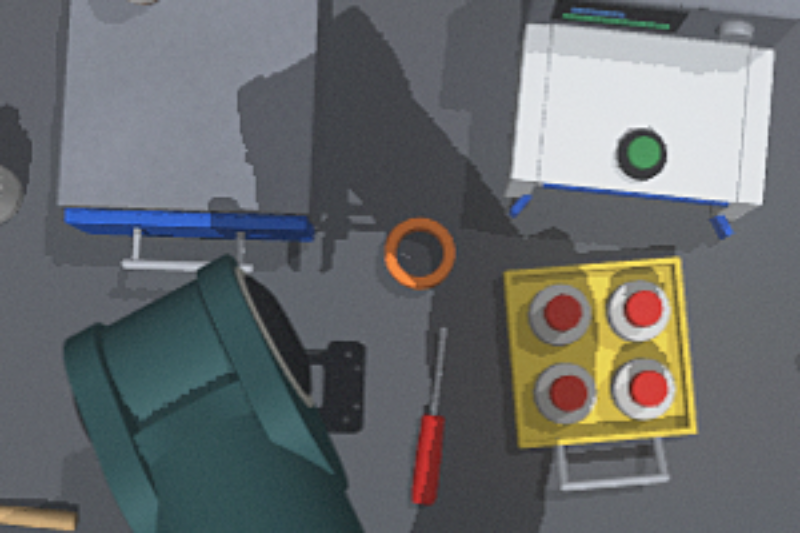

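The drawer is shut: its front is at x=.6187. All four canisters stand in the tray, and the guides at crop (520,205) and (722,225) give the bay axis, with a yaw of about -5.1°.

```bash
python3 -m crank '[{"slide":[-0.2,0.9,0],"dr":[0,0,0],"gripper":0.57},{"slide":[-0.25,0.95,0],"dr":[0,0,0],"gripper":0.57},{"slide":[-0.25,0.95,0],"dr":[0,0,0],"gripper":0.57},{"slide":[-0.25,0.95,0],"dr":[0,0,0],"gripper":0.57},{"slide":[-0.25,0.95,0],"dr":[0,0,0],"gripper":0.57},{"slide":[-0.25,0.95,0],"dr":[0,0,0],"gripper":0.57},{"slide":[-0.25,0.95,0],"dr":[0,0,0],"gripper":0.57},{"slide":[-0.25,0.95,0],"dr":[0,0,0],"gripper":0.57},{"slide":[-0.2,0.6,0],"dr":[0,0,1],"gripper":0.57},{"slide":[0,0,0],"dr":[0,0,1],"gripper":0.57}]'
python3 -m crank '[{"slide":[0,0,0],"dr":[0,0,1],"gripper":0.57},{"slide":[0,0,0],"dr":[0,0,1],"gripper":0.57},{"slide":[0,0,0],"dr":[0,0,1],"gripper":0.57},{"slide":[0,0,0],"dr":[0,0,1],"gripper":0.57},{"slide":[0,0,0],"dr":[0,0,1],"gripper":0.57},{"slide":[0,0,0],"dr":[0,0,1],"gripper":0.57},{"slide":[0,0,0],"dr":[0,0,1],"gripper":0.57},{"slide":[0,0,0],"dr":[0,0,1],"gripper":0.57},{"slide":[0,0,0],"dr":[0,0,1],"gripper":0.57},{"slide":[0,0,0],"dr":[0,0,0.8],"gripper":0.57}]'
python3 - <<'E'
from h import *
print(get_state()["joint_pos"].round(2),get_state()["gripper_width"])
f,W=grab("side");print("tray",tray(W,f["image"]))
to([.368,-.1885,.13],np.radians(5.3))
E
```

```text
t: 31.68
tcp_pos: [0.3725, -0.1988, 0.2374]
tool_rot: [-0.0, 0.992, -0.123, 0.009]
ft_force: [-0.0, 0.3, -0.7]
gripper_width: 0.04
t: 32.52
tcp_pos: [0.3814, -0.2005, 0.2471]
tool_rot: [-0.008, 0.743, -0.67, 0.013]
ft_force: [-0.1, -0.2, 0.1]
gripper_width: 0.0405
[ 0.9   0.01 -0.48  2.02  0.    1.08 -2.62] 0.04047229242058955
tray (array([ 0.4964, -0.1759]), array([0.1824, 0.1858]), 5.42)
tcp [ 0.3816 -0.2004  0.2472] yaw_y -174.45 slide [-0.36  0.39  2.92]
dr [-0.24 -0.07  0.04]
```

```bash
python3 -m crank '[{"slide":[0,0,0],"dr":[0,0,-1],"gripper":0.57},{"slide":[0,0,0],"dr":[0,0,-1],"gripper":0.57},{"slide":[0,0,0],"dr":[0,0,-1],"gripper":0.57},{"slide":[0,0,0],"dr":[0,0,-1],"gripper":0.57},{"slide":[0,0,0],"dr":[0,0,-1],"gripper":0.57},{"slide":[0,0,0],"dr":[0,0,-1],"gripper":0.57},{"slide":[0,0,0],"dr":[0,0,-1],"gripper":0.57},{"slide":[0,0,0],"dr":[0,0,-1],"gripper":0.57},{"slide":[0,0,0],"dr":[0,0,-1],"gripper":0.57},{"slide":[0,0,0],"dr":[0,0,-1],"gripper":0.57}]'
python3 -m crank '[{"slide":[0,0,0],"dr":[0,0,-1],"gripper":0.57},{"slide":[0,0,0],"dr":[0,0,-1],"gripper":0.57},{"slide":[0,0,0],"dr":[0,0,-1],"gripper":0.57},{"slide":[0,0,0],"dr":[0,0,-1],"gripper":0.57},{"slide":[0,0,0],"dr":[0,0,-1],"gripper":0.57},{"slide":[0,0,0],"dr":[0,0,-1],"gripper":0.57},{"slide":[0,0,0],"dr":[0,0,-1],"gripper":0.57},{"slide":[0,0,0],"dr":[0,0,-1],"gripper":0.57},{"slide":[0,0,0],"dr":[0,0,-1],"gripper":0.57},{"slide":[0,0,0],"dr":[0,0,-1],"gripper":0.57}]'
python3 -m crank '[{"slide":[0,0,0],"dr":[0,0,-1],"gripper":0.57},{"slide":[0,0,0],"dr":[0,0,-1],"gripper":0.57},{"slide":[0,0,0],"dr":[0,0,-1],"gripper":0.57},{"slide":[0,0,0],"dr":[0,0,-1],"gripper":0.57},{"slide":[0,0,0],"dr":[0,0,-1],"gripper":0.57},{"slide":[0,0,0],"dr":[0,0,-0.7],"gripper":0.57},{"slide":[0,0,0],"dr":[0,0,0],"gripper":0.57}]'
python3 - <<'E'
from h import *
print(get_state()["joint_pos"].round(2),get_state()["gripper_width"])
f,W=grab("top","t5.png");print("tray",tray(W,f["image"]))
to([.368,-.1885,.13],np.radians(5.3))
E
```

```text
t: 33.4
tcp_pos: [0.3894, -0.199, 0.2548]
tool_rot: [0.002, 0.994, -0.112, 0.02]
ft_force: [0.5, -0.5, 0.4]
gripper_width: 0.0401
t: 34.23
tcp_pos: [0.397, -0.1974, 0.2625]
tool_rot: [0.017, 0.871, 0.49, 0.018]
ft_force: [0.4, 0.2, 0.4]
gripper_width: 0.0406
t: 34.82
tcp_pos: [0.4022, -0.1962, 0.2678]
tool_rot: [0.025, 0.639, 0.768, 0.012]
ft_force: [-0.1, -1.1, -0.6]
gripper_width: 0.0405
[ 0.91  0.01 -0.52  1.97 -0.    1.1   0.57] 0.040488232703828994
tray (array([ 0.4985, -0.1771]), array([0.1797, 0.1784]), 5.39)
tcp [ 0.4022 -0.1962  0.2679] yaw_y 10.2 slide [ 0.42 -0.98  3.39]
dr [0.42 0.17 0.71]
```

```bash
python3 -m crank '[{"slide":[0,0,0],"dr":[0.42,0.17,0.71],"gripper":0.57},{"slide":[0.45,-0.85,0.5],"dr":[0,0,0],"gripper":0.57},{"slide":[0,0,0.8],"dr":[0,0,0],"gripper":0.57},{"slide":[0,0,0.8],"dr":[0,0,0],"gripper":0.57},{"slide":[0,0,0.8],"dr":[0,0,0],"gripper":0.57},{"slide":[0,0,0.3],"dr":[0,0,0],"gripper":0.57},{"slide":[0,0,0],"dr":[0,0,0],"gripper":0.57}]'
python3 - <<'E'
from h import *
to([.368,-.1886,.03],np.radians(5.3))
E
```

```text
t: 35.45
tcp_pos: [0.3735, -0.1828, 0.1419]
tool_rot: [0.005, 0.681, 0.732, 0.002]
ft_force: [-0.1, 0.6, 0.3]
gripper_width: 0.0404
tcp [ 0.3735 -0.1828  0.1419] yaw_y 4.11 slide [-0.12 -0.17  2.8 ]
dr [ 0.08  0.04 -0.17]
```

```bash
python3 -m crank '[{"slide":[-0.12,-0.17,0.4],"dr":[0.08,0.04,-0.17],"gripper":0.57},{"slide":[0,0,0.6],"dr":[0,0,0],"gripper":0.57},{"slide":[0,0,0.5],"dr":[0,0,0],"gripper":0.57},{"slide":[0,0,0.3],"dr":[0,0,0],"gripper":0.57},{"slide":[0,0,0],"dr":[0,0,0],"gripper":0.57}]'
python3 - <<'E'
from h import *
f,W=grab("side");I=f["image"];print("tray",tray(W,I))
s=hsv(I)[...,1];P=sel(W,0,(405,225,450,275),.04,.055,(s<90));print("h",rect(P[:,:2]))
to([.368,-.1886,.03],np.radians(5.3))
E
```

```text
t: 35.87
tcp_pos: [0.3709, -0.1899, 0.0716]
tool_rot: [0.003, 0.676, 0.737, 0.0]
ft_force: [-1.1, -0.0, 0.5]
gripper_width: 0.0399
tray (array([ 0.496 , -0.1749]), array([0.1838, 0.1869]), 5.94)
h (array([ 0.4067, -0.1909]), array([0.0904, 0.1248]), 6.07)
tcp [ 0.3714 -0.1901  0.0726] yaw_y 4.89 slide [ 0.05 -0.09  1.06]
dr [ 0.04  0.03 -0.06]
```

```bash
python3 -m crank '[{"slide":[0.05,-0.09,0.3],"dr":[0,0,-0.06],"gripper":0.57},{"slide":[0,0,0.4],"dr":[0,0,0],"gripper":0.57},{"slide":[0,0,0.25],"dr":[0,0,0],"gripper":0.57},{"slide":[0,-0.05,0.1],"dr":[0,0,0],"gripper":0.57},{"slide":[0,0,0],"dr":[0,0,0],"gripper":0.57}]'
python3 - <<'E'
from h import *
to([.368,-.1886,.03],np.radians(5.3));print(get_state()["ft_force"])
E
python3 -m crank '[{"slide":[0,0,0],"dr":[0,0,0],"gripper":0.7},{"slide":[0,0,0],"dr":[0,0,0],"gripper":0.8},{"slide":[0,0,0],"dr":[0,0,0],"gripper":0.9},{"slide":[0,0,0],"dr":[0,0,0],"gripper":1},{"slide":[0,0,0],"dr":[0,0,0],"gripper":1},{"slide":[0,0,0],"dr":[0,0,0],"gripper":1}]' 30
python3 - <<'E'
from h import *
f,W=grab("top");I=f["image"];print("tray",tray(W,I),*caps(W,I,.05,.09,(.4,.65),(-.35,0)),sep="\n")
to([.3695,-.1758,.03],np.radians(-5.1))
E
```

```text
t: 36.33
tcp_pos: [0.3702, -0.1913, 0.0353]
tool_rot: [0.007, 0.675, 0.738, 0.001]
ft_force: [-0.2, -0.4, -0.8]
gripper_width: 0.0401
tcp [ 0.3702 -0.1913  0.0353] yaw_y 5.08 slide [ 0.07 -0.05  0.13]
dr [ 0.09  0.08 -0.03]
[-0.16061869 -0.39350449 -0.78784648]
t: 36.83
tcp_pos: [0.3714, -0.1922, 0.0382]
tool_rot: [0.009, 0.675, 0.737, 0.001]
ft_force: [1.2, -0.2, -2.7]
gripper_width: 0.0091
tray
(array([ 0.5015, -0.1772]), array([0.1799, 0.1796]), 5.27)
(array([ 0.5389, -0.1349]), 0.0173, np.float64(0.0718), 134)
(array([ 0.5428, -0.2133]), 0.0178, np.float64(0.0722), 140)
(array([ 0.4671, -0.218 ]), 0.0174, np.float64(0.0724), 89)
(array([ 0.4594, -0.1404]), 0.0168, np.float64(0.0725), 133)
tcp [ 0.3714 -0.1922  0.0382] yaw_y 5.03 slide [ 0.42 -0.01  0.2 ]
dr [0.12 0.09 1.47]
```

```bash
python3 -m crank '[{"slide":[0.07,0,0],"dr":[0,0,0.15],"gripper":1},{"slide":[0.07,0,0],"dr":[0,0,0.25],"gripper":1},{"slide":[0.07,0,0],"dr":[0,0,0.25],"gripper":1},{"slide":[0.07,0,0],"dr":[0,0,0.25],"gripper":1},{"slide":[0.07,0,0],"dr":[0,0,0.25],"gripper":1},{"slide":[0.07,0,0],"dr":[0,0,0.2],"gripper":1},{"slide":[0,0,0],"dr":[0,0,0.1],"gripper":1},{"slide":[0,0,0],"dr":[0,0,0],"gripper":1}]' 40
python3 - <<'E'
from h import *
f,W=grab("top");I=f["image"];print("tray",tray(W,I),*caps(W,I,.05,.09,(.4,.65),(-.35,0)),sep="\n")
to([.3695,-.1758,.03],np.radians(-5.1));print(get_state()['ft_force'])
E
```

```text
t: 37.55
tcp_pos: [0.3711, -0.173, 0.0381]
tool_rot: [0.009, 0.741, 0.671, 0.002]
ft_force: [-0.6, 1.6, -1.9]
gripper_width: 0.0086
tray
(array([ 0.5021, -0.1765]), array([0.1796, 0.1804]), 87.37)
(array([ 0.5443, -0.1388]), 0.0174, np.float64(0.0721), 132)
(array([ 0.5386, -0.2178]), 0.0183, np.float64(0.0719), 144)
(array([ 0.465 , -0.1347]), 0.0169, np.float64(0.0724), 128)
(array([ 0.4627, -0.2124]), 0.0175, np.float64(0.0724), 85)
tcp [ 0.3711 -0.173   0.0381] yaw_y -5.6 slide [-0.07 -0.04  0.2 ]
dr [ 0.12  0.08 -0.07]
[-0.4402215   2.39489367  0.44109792]
```

```bash
python3 -m crank '[{"slide":[-0.05,0,0],"dr":[0,0,0.15],"gripper":1},{"slide":[-0.05,0,0],"dr":[0,0,0.15],"gripper":1},{"slide":[-0.04,0,0],"dr":[0,0,0.15],"gripper":1},{"slide":[0,0,0],"dr":[0,0,0],"gripper":1}]' 40
python3 - <<'E'
from h import *
f,W=grab("top");I=f["image"];print("tray",tray(W,I))
to([.3695,-.1758,.03],np.radians(-5.1));print(get_state()['ft_force'])
E
```

```text
t: 37.93
tcp_pos: [0.3705, -0.1788, 0.0381]
tool_rot: [0.008, 0.76, 0.65, 0.002]
ft_force: [0.5, 1.9, 0.9]
gripper_width: 0.0091
tray (array([ 0.5014, -0.1864]), array([0.1791, 0.1807]), 85.59)
tcp [ 0.3705 -0.1787  0.0381] yaw_y -8.85 slide [ 0.07 -0.04  0.2 ]
dr [ 0.13  0.07 -0.55]
[ 0.26617514  2.36830094 -0.45666474]
```

```bash
python3 -m crank '[{"slide":[0,0.1,0],"dr":[0,0,0.08],"gripper":1},{"slide":[0.01,0.2,0],"dr":[0,0,0],"gripper":1},{"slide":[0.02,0.3,0],"dr":[0,0,0],"gripper":1},{"slide":[0.02,0.3,0],"dr":[0,0,0],"gripper":1},{"slide":[0.02,0.2,0],"dr":[0,0,0],"gripper":1},{"slide":[0.01,0.1,0],"dr":[0,0,0],"gripper":1},{"slide":[0,0,0],"dr":[0,0,0],"gripper":1}]' 40
python3 - <<'E'
from h import *
f,W=grab("top");I=f["image"];r=tray(W,I);print("tray",r,"axis y",-.2-.0893*(r[0][0]-.6392))
to([.3695,-.1758,.03],np.radians(-5.1));print(get_state()['ft_force'])
E
```

```text
t: 38.57
tcp_pos: [0.4138, -0.1847, 0.038]
tool_rot: [0.004, 0.764, 0.645, -0.003]
ft_force: [-2.3, 3.3, 7.1]
gripper_width: 0.0087
tray (array([ 0.544 , -0.2018]), array([0.1792, 0.18  ]), 81.15) axis y -0.19149864000000003
tcp [ 0.4138 -0.1847  0.038 ] yaw_y -9.7 slide [ 0.03 -1.13  0.2 ]
dr [ 0.02  0.08 -0.67]
[-2.02722984  1.64001069  3.93386283]
```

```bash
python3 -m crank '[{"slide":[0.02,0,0],"dr":[0,0,-0.25],"gripper":1},{"slide":[0.02,0,0],"dr":[0,0,-0.25],"gripper":1},{"slide":[0.02,0,0],"dr":[0,0,-0.2],"gripper":1},{"slide":[0,0,0],"dr":[0,0,0],"gripper":1}]' 60
python3 - <<'E'
from h import *
f,W=grab("top");I=f["image"];r=tray(W,I);print("tray",r,"axis y",-.2-.0893*(r[0][0]-.6392))
to([.3695,-.1758,.03],np.radians(-5.1));print(get_state()['ft_force'])
E
```

```text
t: 38.95
tcp_pos: [0.4142, -0.1838, 0.0381]
tool_rot: [0.005, 0.735, 0.678, -0.003]
ft_force: [-0.8, -0.6, -0.0]
gripper_width: 0.0082
tray (array([ 0.5447, -0.1994]), array([0.1793, 0.1801]), 82.03) axis y -0.19156115
tcp [ 0.4143 -0.1839  0.0381] yaw_y -4.67 slide [ 0.11 -1.13  0.2 ]
dr [0.02 0.09 0.06]
[ 1.18692109 -2.48123394 -0.38909692]
```

```bash
python3 -m crank '[{"slide":[0.05,0.1,0],"dr":[0,0,0],"gripper":1},{"slide":[0.05,0.15,0],"dr":[0,0,0],"gripper":1},{"slide":[0,0.15,0],"dr":[0,0,0],"gripper":1},{"slide":[0,0.15,0],"dr":[0,0,0],"gripper":1},{"slide":[0,0,0],"dr":[0,0,0],"gripper":1}]' 60
python3 - <<'E'
from h import *
f,W=grab("top");I=f["image"];r=tray(W,I);print("tray",r,"axis y",-.2-.0893*(r[0][0]-.6392))
to([.3695,-.1758,.03],np.radians(-5.1));print(get_state()['ft_force'])
t,_=pose();print("axis at tcp",-.2-.0893*(t[0]-.6392))
E
```

```text
t: 39.42
tcp_pos: [0.4335, -0.1825, 0.0381]
tool_rot: [0.002, 0.737, 0.676, -0.006]
ft_force: [1.4, -1.0, -3.0]
gripper_width: 0.0085
tray (array([ 0.5643, -0.1944]), array([0.1791, 0.1803]), 83.66) axis y -0.19331143
tcp [ 0.4334 -0.1825  0.0381] yaw_y -4.89 slide [ 0.03 -1.6   0.21]
dr [-0.04  0.1   0.03]
[ 3.38360914 -1.25522829 -0.61324463]
axis at tcp -0.1816213321957472
```

```bash
python3 -m crank '[{"slide":[0.02,0.15,0],"dr":[0,0,-0.05],"gripper":1},{"slide":[0.02,0.2,0],"dr":[0,0,0],"gripper":1},{"slide":[0,0.2,0],"dr":[0,0,0],"gripper":1},{"slide":[0,0.2,0],"dr":[0,0,0],"gripper":1},{"slide":[0,0.15,0],"dr":[0,0,0],"gripper":1},{"slide":[0,0,0],"dr":[0,0,0],"gripper":1}]' 60
python3 - <<'E'
from h import *
f,W=grab("top","t6.png");I=f["image"];r=tray(W,I);print("tray",r)
to([.5827,-.1948,.03],np.radians(-5.1));print(get_state()['ft_force'])
t,_=pose();print("axis at tcp",-.2-.0893*(t[0]-.6392))
cv2.imwrite("pics/v6.png",cv2.resize(cv2.imread("pics/t6.png")[150:330,300:480],(600,600)))
E
```

```text
t: 39.97
tcp_pos: [0.4613, -0.1842, 0.0381]
tool_rot: [-0.003, 0.735, 0.678, -0.013]
ft_force: [2.2, 0.1, -2.2]
gripper_width: 0.0082
tray (array([ 0.5808, -0.1916]), array([0.1785, 0.1572]), 84.78)
tcp [ 0.4612 -0.1841  0.0381] yaw_y -4.68 slide [-0.02  3.05  0.14]
dr [-0.18  0.12  0.06]
[ 0.24957203 -1.12927173  2.87162363]
axis at tcp -0.1841081808497223
```

View pics/v6.png

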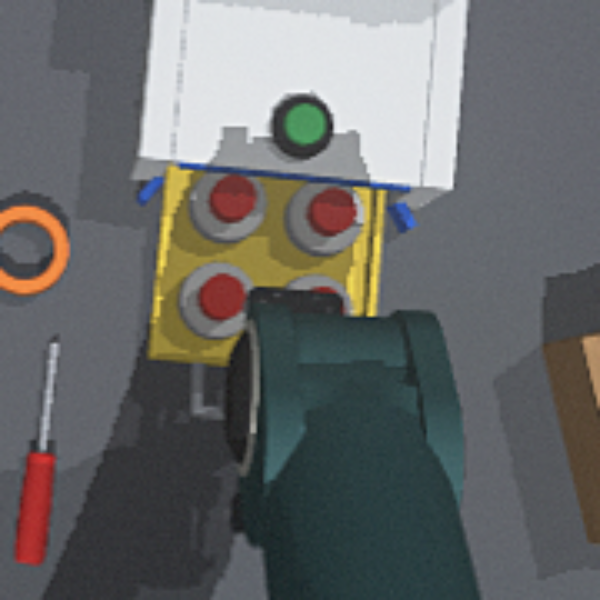

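The tray is entering the mouth centred between the guides (crop 165-385, row 175). Continuing.

```bash
python3 -m crank '[{"slide":[0,0.15,0],"dr":[-0.1,0.1,0.05],"gripper":1},{"slide":[0,0.25,0],"dr":[0,0,0],"gripper":1},{"slide":[0,0.25,0],"dr":[0,0,0],"gripper":1},{"slide":[0,0.25,0],"dr":[0,0,0],"gripper":1},{"slide":[0,0.25,0],"dr":[0,0,0],"gripper":1},{"slide":[0,0.2,0],"dr":[0,0,0],"gripper":1},{"slide":[0,0,0],"dr":[0,0,0],"gripper":1}]' 60
python3 - <<'E'
from h import *
to([.5827,-.1948,.03],np.radians(-5.1));print(get_state()['ft_force'])
t,_=pose();print("axis at tcp",-.2-.0893*(t[0]-.6392))
E
```

```text
t: 40.6
tcp_pos: [0.5042, -0.1888, 0.0381]
tool_rot: [-0.01, 0.738, 0.675, -0.012]
ft_force: [2.3, 0.4, -1.8]
gripper_width: 0.0085
tcp [ 0.5042 -0.1888  0.0381] yaw_y -5.12 slide [0.03 1.97 0.14]
dr [-0.26  0.04 -0.  ]
[ 2.31640569  0.37528864 -1.82647962]
axis at tcp -0.1879469969700675
```

```bash
python3 -m crank '[{"slide":[0.02,0.15,0],"dr":[-0.2,0,0],"gripper":1},{"slide":[0,0.25,0],"dr":[0,0,0],"gripper":1},{"slide":[0,0.25,0],"dr":[0,0,0],"gripper":1},{"slide":[0,0.25,0],"dr":[0,0,0],"gripper":1},{"slide":[0,0.2,0],"dr":[0,0,0],"gripper":1},{"slide":[0,0,0],"dr":[0,0,0],"gripper":1}]' 60
python3 - <<'E'
from h import *
to([.5827,-.1948,.03],np.radians(-5.1));print(get_state()['ft_force'])
t,_=pose();print("axis at tcp",-.2-.0893*(t[0]-.6392))
f,W=grab("side","s7.png");I=f["image"];print("tray",tray(W,I))
cv2.imwrite("pics/v7.png",cv2.resize(cv2.imread("pics/s7.png")[100:320,230:480],(750,660))[:600])
E
```

```text
t: 41.1
tcp_pos: [0.5406, -0.1919, 0.0381]
tool_rot: [-0.006, 0.738, 0.674, -0.01]
ft_force: [2.3, 1.3, -1.2]
gripper_width: 0.0085
tcp [ 0.5406 -0.1919  0.0381] yaw_y -5.17 slide [0.02 1.06 0.18]
dr [-0.18  0.05 -0.01]
[ 2.32262598  1.34682903 -1.2225729 ]
axis at tcp -0.19119742936328804
tray (array([ 0.6405, -0.1943]), array([0.1801, 0.1251]), 85.4)
```

View pics/v7.png

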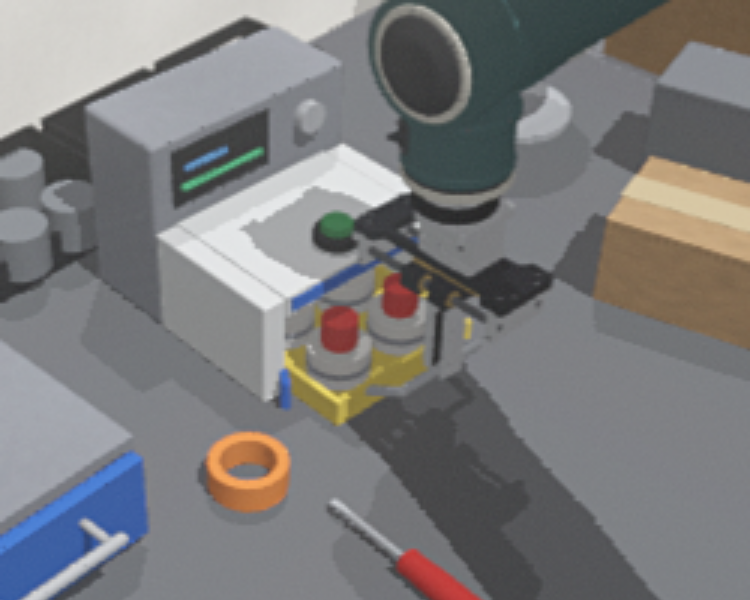

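Body edge is near the button, so I'll release here, turn the gripper a quarter turn and push the last 42 mm with both fingers on the bar.

```bash
python3 -m crank '[{"slide":[0,0,0],"dr":[0,0,0],"gripper":0.57},{"slide":[0,0,0],"dr":[0,0,0],"gripper":0.57},{"slide":[0,0,0],"dr":[0,0,0],"gripper":0.57},{"slide":[0,0,0],"dr":[0,0,0],"gripper":0.57},{"slide":[0,0,-0.4],"dr":[0,0,0],"gripper":0.57},{"slide":[0,0,-0.8],"dr":[0,0,0],"gripper":0.57},{"slide":[0,-0.5,-0.8],"dr":[0,0,0],"gripper":0.36},{"slide":[0,-1,-0.5],"dr":[0,0,0],"gripper":0.36},{"slide":[0,-0.8,0],"dr":[0,0,1],"gripper":0.36},{"slide":[0,0,0],"dr":[0,0,1],"gripper":0.36}]'
python3 -m crank '[{"slide":[0,0,0],"dr":[0,0,1],"gripper":0.36},{"slide":[0,0,0],"dr":[0,0,1],"gripper":0.36},{"slide":[0,0,0],"dr":[0,0,1],"gripper":0.36},{"slide":[0,0,0],"dr":[0,0,1],"gripper":0.36},{"slide":[0,0,0],"dr":[0,0,1],"gripper":0.36},{"slide":[0,0,0],"dr":[0,0,1],"gripper":0.36},{"slide":[0,0,0],"dr":[0,0,1],"gripper":0.36},{"slide":[0,0,0],"dr":[0,0,1],"gripper":0.36},{"slide":[0,0,0],"dr":[0,0,1],"gripper":0.36},{"slide":[0,0,0],"dr":[0,0,1],"gripper":0.36}]'
python3 - <<'E'
from h import *
to([.505,-.188,.1],np.radians(84.9));s=get_state();print(s['joint_pos'].round(2),s['gripper_width'])
f,W=grab("side");I=f["image"];print("tray",tray(W,I),*caps(W,I,.05,.09,(.4,.8),(-.35,0)),sep="\n")
E
```

```text
t: 41.98
tcp_pos: [0.4472, -0.1815, 0.1405]
tool_rot: [-0.007, 0.814, 0.581, -0.011]
ft_force: [1.5, -1.2, 0.5]
gripper_width: 0.0593
t: 42.82
tcp_pos: [0.4432, -0.182, 0.1424]
tool_rot: [0.002, 1.0, -0.005, -0.012]
ft_force: [-0.2, 0.1, 0.1]
gripper_width: 0.0606
tcp [ 0.4432 -0.182   0.1424] yaw_y -90.56 slide [1.57 0.13 1.02]
dr [0.04 0.2  0.66]
[ 0.51  0.26 -0.22  2.01  0.08  0.91 -1.34] 0.06057089604321544
tray
(array([ 0.6378, -0.1943]), array([0.181 , 0.1223]), 86.1)
(array([ 0.6219, -0.2331]), 0.0192, np.float64(0.0706), 86)
(array([ 0.6309, -0.1539]), 0.0198, np.float64(0.0709), 92)
```

```bash
python3 -m crank '[{"slide":[0,0.13,0],"dr":[0.04,0.2,0.66],"gripper":0.36},{"slide":[0.7,0,0.3],"dr":[0,0,0],"gripper":0.36},{"slide":[0.5,0,0.7],"dr":[0,0,0],"gripper":0.36},{"slide":[0,0,0.7],"dr":[0,0,0],"gripper":0.36},{"slide":[0,0,0.5],"dr":[0,0,0],"gripper":0.36},{"slide":[0,0,0.2],"dr":[0,0,0],"gripper":0.36},{"slide":[0,0,0],"dr":[0,0,0],"gripper":0.36}]'
python3 - <<'E'
from h import *
to([.5698,-.1936,.03],np.radians(84.9));s=get_state();print(s['ft_force'])
E
```

```text
t: 43.45
tcp_pos: [0.4937, -0.1925, 0.0443]
tool_rot: [0.001, 0.999, -0.042, 0.003]
ft_force: [0.1, 1.0, -0.1]
gripper_width: 0.0604
tcp [ 0.4937 -0.1925  0.0443] yaw_y -94.87 slide [ 1.9  -0.13  0.37]
dr [ 0.01 -0.05  0.03]
[ 0.10569411  1.01107502 -0.06193069]
```

```bash
python3 -m crank '[{"slide":[0.1,-0.13,0.3],"dr":[0,0,0.03],"gripper":0.36},{"slide":[0.3,0,0],"dr":[0,0,0],"gripper":0.36},{"slide":[0.3,0,0],"dr":[0,0,0],"gripper":0.36},{"slide":[0.25,0,0],"dr":[0,0,0],"gripper":0.36},{"slide":[0.25,0,0],"dr":[0,0,0],"gripper":0.36},{"slide":[0.2,0,0],"dr":[0,0,0],"gripper":0.36}]'
python3 - <<'E'
from h import *
to([.5698,-.1936,.03],np.radians(84.9));s=get_state();print(s['ft_force'])
E
```

```text
t: 43.95
tcp_pos: [0.5497, -0.1928, 0.0374]
tool_rot: [0.001, 0.999, -0.04, 0.002]
ft_force: [-3.7, 0.8, -1.3]
gripper_width: 0.0602
tcp [ 0.5497 -0.1928  0.0374] yaw_y -94.62 slide [ 0.5  -0.02  0.19]
dr [ 0.01 -0.04  0.07]
[-3.73486442  0.82547651 -1.33743203]
```

```bash
python3 -m crank '[{"slide":[0.2,0,0.05],"dr":[0,0,0.05],"gripper":0.36},{"slide":[0.15,0,0],"dr":[0,0,0],"gripper":0.36},{"slide":[0.1,0,0],"dr":[0,0,0],"gripper":0.36},{"slide":[0.1,0,0],"dr":[0,0,0],"gripper":0.36}]'
python3 - <<'E'
from h import *
to([.5698,-.1936,.03],np.radians(84.9));s=get_state();print(s['ft_force'])
f,W=grab("side");I=f["image"];print("tray",tray(W,I))
E
```

```text
t: 44.28
tcp_pos: [0.5688, -0.1946, 0.0372]
tool_rot: [0.0, 0.999, -0.043, -0.002]
ft_force: [-49.6, 9.0, 41.1]
gripper_width: 0.0601
tcp [ 0.5688 -0.1946  0.0372] yaw_y -94.9 slide [ 0.02 -0.03  0.18]
dr [0.01 0.04 0.03]
[-49.60356331   8.98292043  41.06284228]
tray (array([ 0.6272, -0.1933]), array([0.1789, 0.032 ]), 79.0)
```

```bash
python3 -m crank '[{"slide":[-0.2,0,0],"dr":[0,0,0],"gripper":0.36},{"slide":[-0.4,0,0],"dr":[0,0,0],"gripper":0.36},{"slide":[-0.3,0,0],"dr":[0,0,0],"gripper":0.36},{"slide":[0,0,-0.7],"dr":[0,0,0],"gripper":1},{"slide":[0,0,-1],"dr":[0,0,0],"gripper":1},{"slide":[0,0,-1],"dr":[0,0,0],"gripper":1},{"slide":[0,0,-1],"dr":[0,0,0],"gripper":1},{"slide":[0,0,-0.5],"dr":[0,0,0],"gripper":1},{"slide":[-0.5,0,0],"dr":[0,0,0],"gripper":1},{"slide":[-0.5,0,0],"dr":[0,0,0],"gripper":1}]' 20
python3 - <<'E'
from h import *
f,W=grab("top","t8.png");I=f["image"];r=tray(W,I);print("tray",r)
H=hsv(I).astype(int)
gr=(H[...,0]>40)&(H[...,0]<85)&(H[...,1]>100);P=sel(W,0,(370,165,410,205),.1,.16,gr);print("btn",len(P),P.mean(0) if len(P) else 0)
f2,W2=grab("side","s8.png");I=f2["image"];print("tray",tray(W2,I))
to([.6818,-.2016,.16],np.radians(90))
a=cv2.resize(cv2.imread("pics/t8.png")[150:300,300:450],(400,400));b=cv2.resize(cv2.imread("pics/s8.png")[130:280,270:420],(400,400));cv2.imwrite("pics/v8.png",np.hstack([a,b]))
E
```

```text
t: 45.17
tcp_pos: [0.4942, -0.1877, 0.2167]
tool_rot: [0.0, 0.999, -0.04, -0.0]
ft_force: [0.1, 0.2, -0.4]
gripper_width: 0.017
tray (array([ 0.6402, -0.1976]), array([0.178 , 0.0356]), 84.5)
btn 100 [ 0.68358836 -0.20351741  0.13401808]
tray (array([ 0.6376, -0.1984]), array([0.0645, 0.1868]), 5.89)
tcp [ 0.4927 -0.1879  0.2166] yaw_y -94.7 slide [ 4.74 -0.05  1.41]
dr [ 0.01  0.01 -0.68]
```

View pics/v8.png

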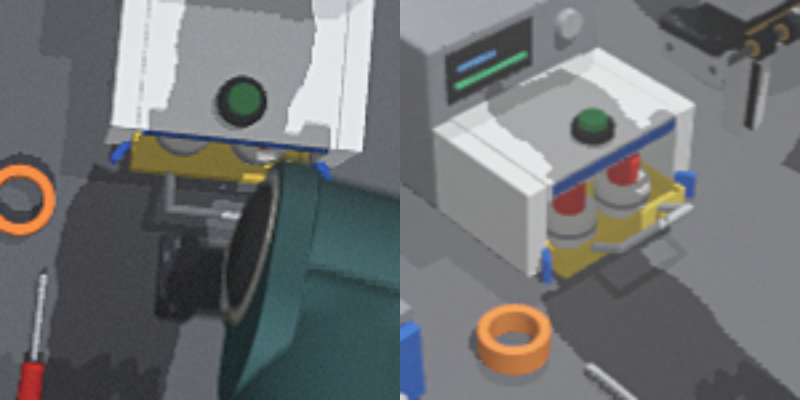

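The tray's rear edge at x≈.622 matches the expected home position, and its canisters are upright. Next is the button.

```bash
python3 -m crank '[{"slide":[0.6,0,0],"dr":[0,0,0],"gripper":1},{"slide":[0.9,0,0],"dr":[0,0,0],"gripper":1},{"slide":[0.9,0,0],"dr":[0,0,0],"gripper":1},{"slide":[0.9,0,0],"dr":[0,0,0],"gripper":1},{"slide":[0.8,0,0],"dr":[0,0,0],"gripper":1},{"slide":[0.4,0,0.3],"dr":[0,0,0],"gripper":1},{"slide":[0,0,0.3],"dr":[0,0,0],"gripper":1},{"slide":[0,0,0],"dr":[0,0,0],"gripper":1}]' 20
python3 - <<'E'
from h import *
to([.6824,-.2022,.14],np.radians(84.9))
E
```

```text
t: 45.93
tcp_pos: [0.6832, -0.2041, 0.1929]
tool_rot: [0.002, 0.999, -0.041, 0.003]
ft_force: [-1.2, -0.4, -0.0]
gripper_width: 0.0003
tcp [ 0.6832 -0.2041  0.1929] yaw_y -94.75 slide [-0.03 -0.05  1.32]
dr [ 0.03 -0.04  0.05]
```

```bash
python3 -m crank '[{"slide":[-0.05,-0.05,0.5],"dr":[0,-0.04,0],"gripper":1},{"slide":[0,0,0.4],"dr":[0,0,0],"gripper":1},{"slide":[0,0,0.2],"dr":[0,0,0],"gripper":1},{"slide":[0,0,0],"dr":[0,0,0],"gripper":1}]'
python3 -m crank '[{"slide":[0,0,0.15],"dr":[0,0,0],"gripper":1},{"slide":[0,0,0],"dr":[0,0,0],"gripper":1}]'
python3 - <<'E'
from h import *
to([.6824,-.2022,.128],np.radians(84.9));print(get_state()["ft_force"])
E
```

```text
t: 46.27
tcp_pos: [0.6808, -0.202, 0.1482]
tool_rot: [0.002, 0.999, -0.041, 0.0]
ft_force: [0.8, -0.2, 0.2]
gripper_width: 0.0005
t: 46.43
tcp_pos: [0.6806, -0.2024, 0.1433]
tool_rot: [0.002, 0.999, -0.042, 0.001]
ft_force: [0.0, 0.1, 0.0]
gripper_width: 0.0001
tcp [ 0.6806 -0.2024  0.1433] yaw_y -94.76 slide [ 0.04 -0.01  0.38]
dr [ 0.03 -0.02  0.05]
[0.01903556 0.14773255 0.02454443]
```

```bash
python3 -m crank '[{"slide":[0.04,0,0.15],"dr":[0,0,0],"gripper":1},{"slide":[0,0,0.15],"dr":[0,0,0],"gripper":1},{"slide":[0,0,0.1],"dr":[0,0,0],"gripper":1},{"slide":[0,0,0],"dr":[0,0,0],"gripper":1}]'
python3 -m crank '[{"slide":[0,0,0.12],"dr":[0,0,0],"gripper":1},{"slide":[0,0,0.05],"dr":[0,0,0],"gripper":1}]'
```

```text
t: 46.77
tcp_pos: [0.6834, -0.2031, 0.129]
tool_rot: [0.002, 0.999, -0.042, 0.003]
ft_force: [-1.8, -0.3, 3.1]
gripper_width: 0.0002
t: 46.93
tcp_pos: [0.6842, -0.2033, 0.1278]
tool_rot: [0.003, 0.999, -0.042, 0.004]
ft_force: [-21.0, 5.5, 30.8]
gripper_width: 0.0003
```

```bash
python3 -m crank '[{"slide":[0,0,-0.3],"dr":[0,0,0],"gripper":1},{"slide":[0,0,-0.8],"dr":[0,0,0],"gripper":1},{"slide":[0,0,-1],"dr":[0,0,0],"gripper":1},{"slide":[-0.5,0,-0.8],"dr":[0,0,0],"gripper":1},{"slide":[-0.8,0.5,0],"dr":[0,0,0],"gripper":1},{"slide":[-0.8,0.5,0],"dr":[0,0,0],"gripper":1},{"slide":[-0.8,0.5,0],"dr":[0,0,0],"gripper":1},{"slide":[-0.5,0.8,0],"dr":[0,0,0],"gripper":1},{"slide":[-0.5,0.8,0],"dr":[0,0,0],"gripper":1},{"slide":[-0.3,0.9,0],"dr":[0,0,0],"gripper":1}]'
python3 -m crank '[{"slide":[-0.2,0.9,0],"dr":[0,0,0],"gripper":1},{"slide":[-0.2,0.9,0],"dr":[0,0,0],"gripper":1},{"slide":[-0.2,0.9,0],"dr":[0,0,0],"gripper":1},{"slide":[0,0.5,0],"dr":[0,0,0],"gripper":1},{"slide":[0,0,0],"dr":[0,0,0],"gripper":1},{"slide":[0,0,0],"dr":[0,0,0],"gripper":1}]'
python3 - <<'E'
from h import *
f,W=grab("top","t9.png");I=f["image"];print("tray",tray(W,I))
H=hsv(I).astype(int);h,s=H[...,0],H[...,1]
P=sel(W,0,(165,195,280,235),.09,.125,(h>105)&(h<128)&(s>150));print("front",rect(P[:,:2]))
P=sel(W,0,(165,95,280,205),.105,.125,s<60);print("cabtop min x",np.percentile(P[:,0],.5))
P=sel(W,0,(280,205,335,250),.02,.04,(h<18)&(s>150));print("tape",rect(P[:,:2]))
W0=None
a,b=cv2.imread("pics/top0.png"),cv2.imread("pics/t9.png")
f2,W2=grab("side","s9.png");print("trayS",tray(W2,f2["image"]))
cv2.imwrite("pics/v9.png",cv2.resize(np.vstack([np.hstack([a,b]),np.hstack([cv2.imread("pics/side0.png"),cv2.imread("pics/s9.png")])]),(800,600)))
print(get_state()['t'],get_state()['ft_force'])
E
```

```text
t: 47.77
tcp_pos: [0.5006, -0.3438, 0.2514]
tool_rot: [0.003, 0.999, -0.035, 0.007]
ft_force: [-0.3, -0.3, -0.2]
gripper_width: 0.0003
t: 48.27
tcp_pos: [0.4581, -0.4845, 0.2534]
tool_rot: [0.005, 0.999, -0.04, 0.007]
ft_force: [-0.3, 0.6, 0.8]
gripper_width: 0.0006
tray (array([ 0.6402, -0.1975]), array([0.178 , 0.0352]), 84.62)
front (array([0.6187, 0.2317]), array([0.23  , 0.0155]), 88.48)
cabtop min x 0.6372537691382039
tape (array([0.5973, 0.0072]), array([0.0693, 0.0651]), 0.68)
trayS (array([ 0.6477, -0.1994]), array([0.1869, 0.0622]), 88.53)
48.3667 [0.33230809 0.95338076 0.33523017]
```

View pics/v9.png

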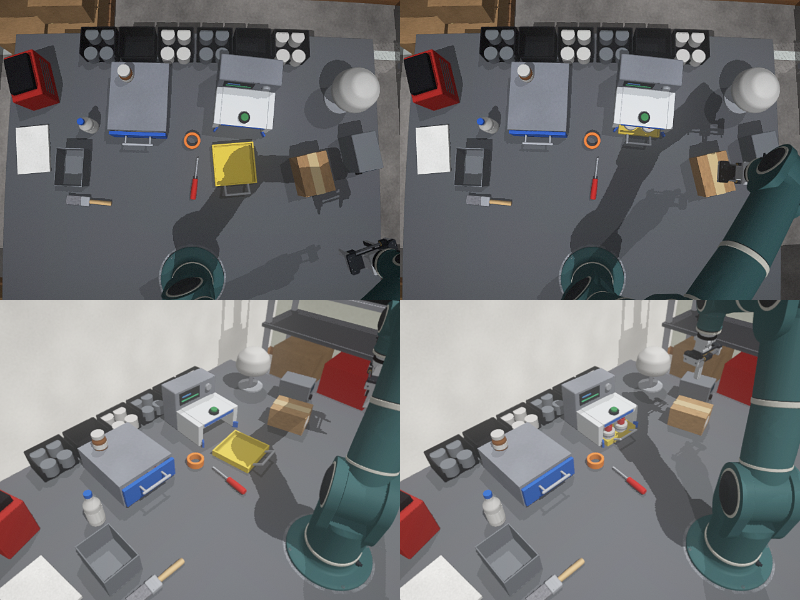

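```bash
python3 -c "
from plant import close_job
print(close_job())"
```

```text
the job is handed in; nothing more can be done
None
```

The job is done and handed in at about 48 s of the 210 s allowed. I can't see the judge's readings, so the results below come from cameras and force readings.

- **Drawer:** I pulled it open by the handle and emptied it. I then pushed it shut until it stopped, at about 34 N. Its front read x = 0.6187 both right after shutting and at the end, about 4 mm further in than at the start.
- **Canisters:** There were four. One was knocked aside during the run, so I located it again before picking it up. All four stood upright in the tray before it was slid in. The two still visible outside the deck were upright in the tester afterwards.
- **Tray:** It is in the bay against the stop, pushed to about 50 N. Its rear edge is at x ≈ 0.622, where fully home should put it (0.6225).
- **Start button:** I pressed it only after the tray was home. It went down about 6 mm to its end, with 31 N on the tool.
- **Bystanders:** In the last pictures they look unmoved, and the robot is clear of everything.

**Checks that were off:**
- **Drawer end stop:** the pull that opened the drawer hit its end stop at about 100 N wrist force, under the 120 N limit.
- **Tray in the grip:** while I was lining it up, the tray turned a few degrees in the grip. I corrected that before it entered the bay.
- **Side camera:** its fit of the tray in the bay was unreliable, so the tray position above comes from the top camera.

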